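# Nip up a collet clamping ring with a tommy bar

### The job

The instrument head in the pillar stand is only loosely held: take the tommy bar from its rest and turn the stand's six-sided clamping ring clockwise, moving the bar from hole to hole as the pillars stop it, until you feel the ring seat, then nip it up by about ten degrees more, never over twenty, which would crush the thin barrel in the collet. Do not lever against the pillars. Then lay the bar back in its rest as it was, and leave the other tools where they are.

Things in the scene. Friction and masses are not known exactly. Their poses are not given: they have to be found in the camera images.
- bar_grip (a point): centre of the orange handle of the tommy bar (loose, about 90 g), on the bar's axis; x points along the bar to its steel tip, z up while it lies in its rest. Flat-sided handle with black bands: 70 mm long (x from -44 to +26 mm), 12 mm wide (y), 15 mm high (z). Grip it here across the 12 mm. The rod ahead of it is 8 mm in diameter
- bar_tip (a point): end of the tommy bar's steel rod, on its axis, 92 mm ahead (+x) of bar_grip; the last 5 mm taper to 3.6 mm
- tommy_bar: the tommy bar as a whole; origin and axes as bar_grip
- ring_centre (a point): centre of the six-sided steel clamping ring, on its upright axis, level with its holes (43 mm above the table when tight, at most 2 mm higher before). 80 mm across flats, 92 over corners, 26 high. Mid-flat in each side is a level radial hole, 9.4 mm wide, mouth 40 mm from the axis; push the tip in to about 20 mm from the axis (thread at 15.5). x points out through one hole, the rest follow every 60 degrees
- clamp_ring: the same ring, origin and axes as ring_centre, turning with it. Clockwise from above tightens. It runs down with 0.06 N m of drag for a hidden angle (70 to 90 degrees), then seats: from there it moves only above 0.3 N m and takes 1.2 N m more per radian, as it draws the collet shut (0.5 N m at 10 degrees). It stays where it is left. Play (1.4 mm) and give make the hand turn about twice as far as the seated ring
- collet (a joint): how far the tightened ring has drawn the collet down, in m: 0 until the ring seats, then 0.00095 per radian of ring turning. Firmly tight from 0.00004 (2.5 degrees past seating, 0.35 N m), best at 0.00017 (10 degrees, 0.5 N m); the barrel is crushed at 0.00038 (23 degrees, 0.8 N m). This is less than the reading's error, so tightness must be felt
- stand: grey pillar stand, fixed; origin on the ring's axis at the table top, front is -x. Base disc 74 mm in radius, 12 high. Three 12 mm pillars stand 56 mm from the axis: one behind (+x), two 60 degrees either side of the front, so a bar in a hole swings only 49 degrees either side of the front. A spider joins them at 66 to 77 mm height; the black instrument head stands up its middle to 160 mm
- bar_rest: low aluminium rest, fixed; origin at the table top under the lying bar's grip, x along the bar towards its tip. Base 44 mm wide, 8 high. Two forked uprights, 8 mm thick, open upwards, black flared cheeks up to 60 mm high: at x = -38 mm for the handle's end (slot 14 mm wide), at x = +52 mm for the rod (slot 10 mm). Free between them from x = -34 to +48 mm
- rest_seat (a point): where bar_grip lies when the bar is in its rest: 45 mm above the table; axes as bar_rest. A fixed bench instrument, 180 mm high with its front at world x = 0.51 m, stands close behind the rest and reaches left to y = 0.11 m: carry the bar round its front, not across it
- loupe: black eye loupe, 39 mm wide, 40 mm high, standing on the table; leave alone
- lens_a: trial lens in a black ring, 58 mm, flat on the table; leave alone
- pliers: red flat nose pliers, 146 mm, lying on the table; leave alone

How it is judged (in metres and radians):
On the way, in this order (a step that is already met when the one before it is completed fails the run):
1. the bar is in a hole of the ring (distance between bar_tip and ring_centre below 0.03 m), for 0.2 s.
2. the ring is firmly tight, with the bar still in it (value of joint collet above 4e-05 m and distance between bar_tip and ring_centre below 0.03 m), for 0.2 s.
At the end, for the whole second after the job is handed in: the ring is still firmly tight (turned at least about 2.5 degrees past seating, collet drawn 0.04 mm) and the bar lies at rest in its rest as it did at the start: its grip within 10 mm of the seat, within 0.12 rad along the rest, tip to the same end (value of joint collet above 4e-05 m and distance between bar_grip and rest_seat below 0.01 m and angle between the x axis of bar_grip and the x axis of bar_rest, either way round below 0.12 rad and x of bar_tip in the frame of bar_rest above 0.075 m and linear speed of tommy_bar below 0.02 m/s); the robot touches nothing.
It fails at once if the ring is overtightened and the barrel crushed (turned 23 degrees past seating, collet drawn over 0.38 mm) (value of joint collet above 0.00038 m).
It fails at once if the bar is levered against the stand's pillars (over 25 N) (contact force between tommy_bar and stand above 25 N).
It fails at once if another tool is moved by more than 20 mm (distance of any of loupe, lens_a, pliers from where it was at the start of the episode above 0.02 m).
It also fails if it takes over 70 s, if anything falls off the work surface, if the arm or the gripper's body presses on something with over 40 N, if the wrist force passes 120 N, or if a joint passes its speed limit or range.

### The arm

A 6-joint arm with a two-finger parallel gripper is mounted at the origin on a cart in front of the work surface, level with it; the furniture and walls round the work are solid. World frame = base frame: x ahead of the robot, y to its left, z up, the work surface at z = 0. Lengths are in mm, angles in rad, forces in N, time in s.
With the tool pointing down it reaches from about 375 to 900 mm from the base axis. Payload 3.1 kg.
Tool frame: the origin (TCP) lies on the centre line of the jaws, within the pads' length; the fingertips stand 11 mm ahead of it and the grasp point (between the pads) lies 8 mm behind it (manip.tips_ahead is the distance from the TCP to the fingertips, in mm); y points along the fingers, x is the direction in which the jaws open and shut, and the axes are right-handed (so a half turn about y gives the same grasp; the last joint's range is limited). The gripper opens to 85 mm and grips with 20 to 120 N. Pads are 22 mm wide; open, the fingers measure 114 mm over their backs; the gripper's body (76 mm by 85 mm) begins 54 mm behind the grasp point. The pads swing forward as they close: fully open they stand 13 mm farther back than shut.
Start: joints at [0.957, 0.527, 1.433, -0, 1.181, -0.178], TCP at [263.793, 566.578, 242.31] pointing down, gripper open.
Joint ranges: [-3.08, 3.08], [-0.75, 2.2], [0.22, 2.44], [-1.43, 4.57], [0, 2.65], [-2.85, 2.85]. Speed limits (rad/s): [2.79, 2.79, 3.14, 3.14, 3.14, 3.14].

### API

Orientations are given as a 3x3 rotation matrix whose columns are the frame's x, y, z axes.
In Python, from plant import manip gives the robot as it stands. The module is installed in compiled form; this text tells all that it offers.
- The arm moves only by the tool drive_tool, never from a script. Its argument "targets" is text: rows parted by semicolons, each of 7 numbers parted by spaces: the shift along the tool's x, y, z in m, then the turn, a rotation vector about the tool's x, y, z in rad, then the opening, from -1 (shut) to 1 (fully open), so that 0 is half open. In form: x y z wx wy wz jaw; .... A call has 1 to 12 rows; each row is the pose to reach, as a shift and turn from the pose commanded when the call began, along the tool's axes at that moment; what a row does not reach only later rows make up. A row lasts 1/8 s, in which the tool goes at most 62.5 mm and 10.7 degrees, less where a joint would pass 70% of its speed; a pose out of reach is approached as far as the arm can. A call with a gripper value outside its range is refused whole. The fingers move at their own pace and stop on an object; "force" is the grip in N (left out, the last holds). Time passes only in rows, so rows that repeat a pose let the fingers close. It gives the time, the measured TCP pose, the force and the opening at its end, in the units of the state.
- manip.observe(): the state, without advancing time (a new reading comes with each control period).
- manip.grab_frame(name): name is "scene" or "top"; returns (picture, depth): 420x560x3 uint8, red, green, blue; 420x560 float32, mm along the optical axis (not along the pixel's ray), 0 where there is no reading.
- manip.camera_params(name): a dict with "fov_y" (degrees; the focal length in pixels is half the picture's height over the tangent of half this angle, whatever the lens; pixels are square), "cx", "cy" (the principal point, pixels), "pose" (4x4, takes a point from camera to world coordinates). Camera axes: x right, y down, z forward; pixel columns grow to the right and rows downward; lengths in mm; the calibration is good to about 2 mm. A picture is of the moment at which its call begins. camera_params takes no time and is no camera call.
- manip.sign_off(): hands the job in, once; it reports no verdict.
The state is a dict: "clock": time; "joint_positions": joint angles; "qvel": joint speeds; "tau": joint torques, N m; "tcp_pos": TCP position; "orientation": TCP orientation; "ft_force": force on the tool from outside, world axes, zero at the start; "wrist_torque": the same for the moment, N m; "opening": opening from 0.0 (shut) to 1.0 (fully open).
Only numpy, scipy, OpenCV 4.12 (cv2) and the standard library are available. Lean on these libraries where they do the work, as an engineer would, in place of code of your own. Each camera call takes 0.05 s, during which the arm holds its last target.

## Working session

There is one attempt and no reset: what is moved stays moved. The work goes in short steps, Python scripts to look and compute and a tool call to move; the robot and the scene stay as the last step left them, time stands still between calls to the robot, and variables do not carry over. Pictures are saved under pics/ and viewed, and the job is handed in when it is done.

Besides the shell and the picture viewer there is one more tool, called after "Request:" by a JSON object that holds its "name" and its "arguments", one argument or row to a line. drive_tool: Moves the arm, as the interface text tells. Its arguments: {"type":"object","properties":{"targets":{"type":"string"},"force":{"type":"number"}},"required":["targets"]}

```bash
mkdir -p pics; ls; python3 - <<'E'
from plant import manip
import cv2, numpy as np
s=manip.observe()
for k,v in s.items(): print(k,np.round(v,3).tolist())
for n in ["scene","top"]:
    p=manip.camera_params(n); print(n,p["fov_y"],p["cx"],p["cy"],np.round(p["pose"],4).tolist())
    im,d=manip.grab_frame(n)
    cv2.imwrite(f"pics/{n}0.png",im[:,:,::-1]); np.save(f"pics/{n}0.npy",d)
E
```

```text
pics
clock 0.0
joint_positions [0.957, 0.528, 1.434, 0.0, 1.181, -0.178]
qvel [-0.001, 0.0, 0.0, 0.002, -0.0, -0.001]
tau [-0.001, -44.234, -17.803, -0.0, 0.008, 0.0]
tcp_pos [263.368, 566.014, 241.33]
orientation [[0.422, -0.001, -0.907], [0.907, -0.002, 0.422], [-0.002, -1.0, 0.0]]
ft_force [-0.591, 0.256, -0.868]
wrist_torque [0.019, 0.041, 0.061]
opening 1.002
scene 43.5588877735707 281.1199260620678 196.77621809797571 [[0.7917, -0.4188, 0.4448, -312.1344], [-0.6107, -0.5226, 0.5949, -1081.1129], [-0.0167, -0.7426, -0.6695, 1290.3233], [0.0, 0.0, 0.0, 1.0]]
top 43.57893504575956 276.88928462435996 207.26968663037377 [[-0.0553, -0.9747, 0.2164, 185.396], [-0.9985, 0.0543, -0.0106, 46.9972], [-0.0015, -0.2166, -0.9763, 1581.0151], [0.0, 0.0, 0.0, 1.0]]
```

View pics/scene0.png

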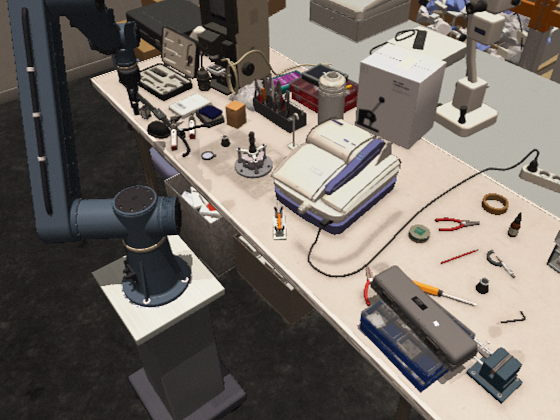

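View pics/top0.png

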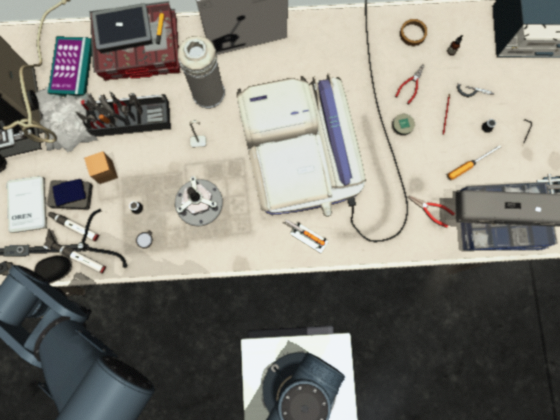

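```bash
cat > h.py <<'E'
import numpy as np, cv2
from plant import manip
def cam(n):
    p=manip.camera_params(n); f=210/np.tan(np.radians(p["fov_y"])/2)
    return f,p["cx"],p["cy"],np.array(p["pose"])
def ray(n,u,v):
    f,cx,cy,T=cam(n); d=T[:3,:3]@np.array([(u-cx)/f,(v-cy)/f,1]); return T[:3,3],d
def onz(n,u,v,z):
    o,d=ray(n,u,v); return o+d*(z-o[2])/d[2]
def pts(n,D):
    f,cx,cy,T=cam(n); v,u=np.mgrid[:420,:560]
    P=np.stack([(u-cx)/f*D,(v-cy)/f*D,D],-1)
    W=P@T[:3,:3].T+T[:3,3]; W[D<=0]=np.nan; return W
def proj(n,X):
    f,cx,cy,T=cam(n); c=T[:3,:3].T@(np.asarray(X,float)-T[:3,3]); return c[0]/c[2]*f+cx,c[1]/c[2]*f+cy
E
python3 - <<'E'
from h import *
t=cv2.imread('pics/top0.png'); s=cv2.imread('pics/scene0.png')
z=lambda im,x,y,w,h:cv2.resize(im[y:y+h,x:x+w],(400,300),interpolation=cv2.INTER_CUBIC)
a=np.hstack([z(t,159,171,80,60),z(t,265,205,80,60)]);b=np.hstack([z(s,214,130,80,60),z(s,239,190,80,60)])
cv2.imwrite('pics/zoom0.png',np.vstack([a,b]))
for n,im in(("top",t),("scene",s)):
    hsv=cv2.cvtColor(im,cv2.COLOR_BGR2HSV)
    m=cv2.inRange(hsv,(5,130,120),(22,255,255))
    c,l,st,ce=cv2.connectedComponentsWithStats(m)
    for i in range(1,c):
        if st[i,4]>15: print(n,st[i],ce[i], onz(n,*ce[i],45))
E
```

```text
top [157  12   8  23 112] [160.33035714  22.32142857] [1161.63724547  374.56057579   45.        ]
top [402  20  24  16  43] [415.69767442  24.51162791] [1107.12981848 -452.83658521   45.        ]
top [401  30  24  13  32] [411.       38.28125] [1058.93931994 -432.18130434   45.        ]
top [ 99 115   5   4  17] [101.11764706 116.41176471] [845.84979223 561.24056146  45.        ]
top [ 86 153  23  23 360] [ 97.425      163.91944444] [691.61749828 569.86267946  45.        ]
top [448 161  26  18 193] [460.64766839 169.69430052] [ 611.58661668 -534.17160279   45.        ]
top [304 231  20  14  83] [313.75903614 237.78313253] [427.45821127 -73.3417547   45.        ]
scene [521   0  14   5  36] [528.05555556   1.77777778] [2700.44978406  474.18038503   45.        ]
scene [552  10   8   4  19] [556.          11.21052632] [2701.02482274  295.78806381   45.        ]
scene [117  20  10   3  17] [122.41176471  21.41176471] [ 720.20644255 1768.80953898   45.        ]
scene [138  38  17  14 124] [144.97580645  45.99193548] [ 678.94927495 1405.88590395   45.        ]
scene [345  84   7   5  18] [348.16666667  86.        ] [1220.63175579  434.95790207   45.        ]
scene [226 100  19  11 113] [234.5840708  105.46017699] [721.60144728 627.94915237  45.        ]
scene [483 194  25  16  80] [495.2375 201.9875] [1077.9515789  -460.14070344   45.        ]
scene [277 213   5  16  52] [278.82692308 220.55769231] [436.02785355 -64.56434471  45.        ]
scene [413 280  26  15 161] [426.90062112 287.89440994] [ 605.72784947 -561.68392335   45.        ]
```

View pics/zoom0.png

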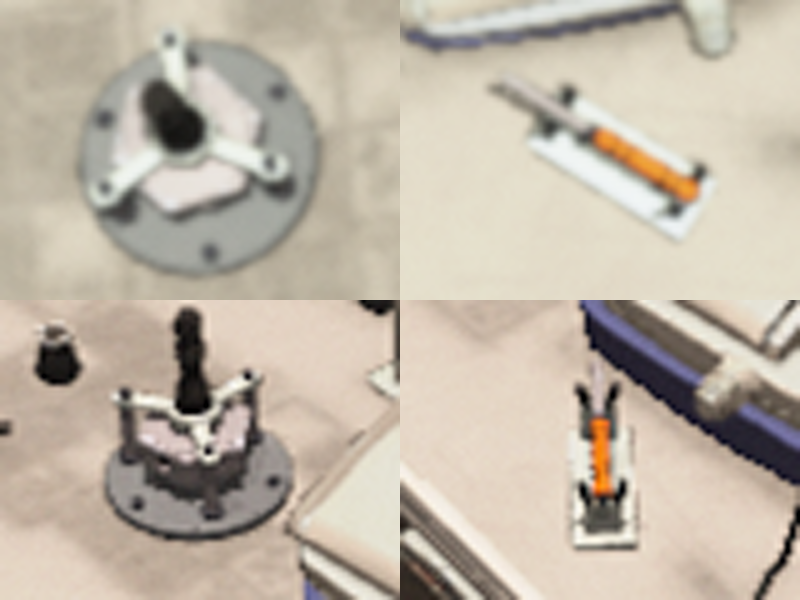

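```bash
python3 - <<'E'
from h import *
for n in("top","scene"):
    D=np.load(f'pics/{n}0.npy'); W=pts(n,D)
    # table flatness
    c=onz(n,*((199,201) if n=="top" else (254,165)),12)
    m=np.linalg.norm(W[...,:2]-c[:2],axis=-1)<140
    tz=W[m][:,2]; print(n,'c',c,'hist',np.histogram(tz,bins=[-20,-4,-2,0,2,4,8,10,12,14,16,30,40,50,60,66,70,74,78,82,200]))
    im=cv2.imread(f'pics/{n}0.png').astype(int)
    sel=m&(W[...,2]>8)&(W[...,2]<16)
    P=W[sel][:,:2]; (cx,cy),r=cv2.minEnclosingCircle(P.astype(np.float32)); print('disc',cx,cy,r,len(P))
    sel=m&(W[...,2]>63)&(W[...,2]<80); print('spider',len(W[sel]),W[sel].mean(0))
    # bar
    g=onz(n,*((314,238) if n=="top" else (279,221)),45)
    hsv=cv2.cvtColor(cv2.imread(f'pics/{n}0.png'),cv2.COLOR_BGR2HSV)
    o=(cv2.inRange(hsv,(5,130,120),(22,255,255))>0)&(np.linalg.norm(W[...,:2]-g[:2],axis=-1)<80)
    Q=W[o]; print('bar',len(Q),Q.mean(0),np.median(Q[:,2]),Q.std(0))
    b=(np.linalg.norm(W[...,:2]-g[:2],axis=-1)<120)&(W[...,2]>36)&(W[...,2]<66)&(W[...,0]<500)
    Q=W[b];print(len(Q)); 
    mu=Q.mean(0);u,s,vt=np.linalg.svd(Q-mu);print(mu,vt[0],(Q-mu)@vt[0].T.__array__().min() if 0 else np.ptp((Q-mu)@vt[0]))
E
```

```text
top c [566.08097879 267.55432285  12.        ] hist (array([635, 702, 903, 906, 733, 685, 202, 189, 198, 160, 136,  21,  31,
       269,  71,  38, 109,  96,  32, 126]), array([-20,  -4,  -2,   0,   2,   4,   8,  10,  12,  14,  16,  30,  40,
        50,  60,  66,  70,  74,  78,  82, 200]))
disc 564.8433227539062 265.92193603515625 136.15809631347656 749
spider 288 [560.76989445 270.3815156   72.87871921]
bar 83 [426.45667056 -72.81121168  51.46897672] 51.20663577960818 [11.38523635 15.79352236  3.31996096]
209
[440.22650974 -53.27975486  49.49475073] [-0.58077848 -0.81368789  0.02466519] 135.9678713308275
scene c [567.55171076 267.34269863  12.        ] hist (array([ 13,  48, 119, 206, 304, 476, 120,  88,  70,  90, 225,  24,  60,
       106,  83,  18,  38,  46,  42, 136]), array([-20,  -4,  -2,   0,   2,   4,   8,  10,  12,  14,  16,  30,  40,
        50,  60,  66,  70,  74,  78,  82, 200]))
disc 567.0645751953125 269.2283630371094 138.854248046875 368
spider 164 [563.65881999 267.76130846  72.18542513]
bar 52 [432.21035898 -69.72020983  51.55592019] 54.48940576161306 [14.72720179 21.67555045 11.01535925]
144
[441.31545307 -59.03236404  50.69669882] [-5.77110797e-01 -8.16665860e-01 -1.97498476e-05] 142.04627021515802
```

```bash
python3 - <<'E'
from h import *
for n,b in(("top",(159,161,80,80)),("scene",(209,120,90,70))):
    im=cv2.imread(f'pics/{n}0.png'); x,y,w,h=b
    big=cv2.resize(im[y:y+h,x:x+w],None,fx=8,fy=8,interpolation=cv2.INTER_CUBIC)
    cv2.imwrite(f'pics/big_{n}.png',big)
    for q in ([(40,70),(10,10),(40,40),(33,33)] if n=="top" else [(45,50),(5,60)]): print(n,q,im[y+q[1],x+q[0]],cv2.cvtColor(im,cv2.COLOR_BGR2HSV)[y+q[1],x+q[0]])
E
```

```text
top (40, 70) [158 178 188] [ 20  41 188]
top (10, 10) [170 191 199] [ 22  37 199]
top (40, 40) [166 177 173] [ 41  16 177]
top (33, 33) [27 29 32] [12 40 32]
scene (45, 50) [115 118 124] [ 10  19 124]
scene (5, 60) [194 210 227] [ 15  37 227]
```

View pics/big_top.png

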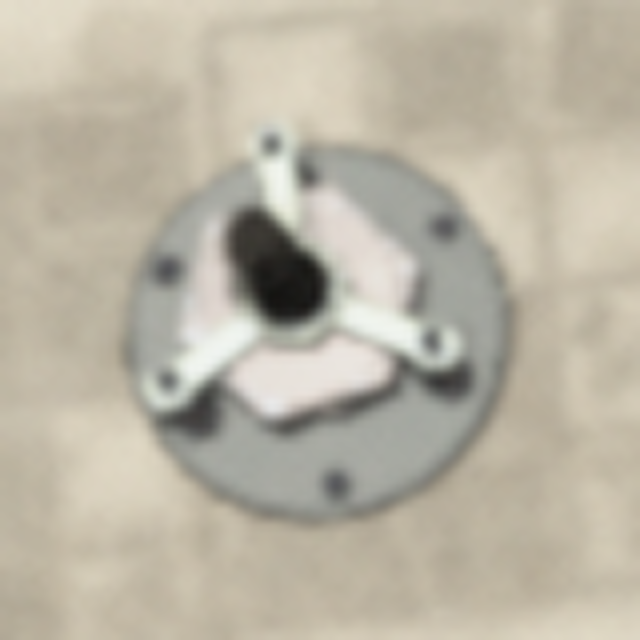

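View pics/big_scene.png

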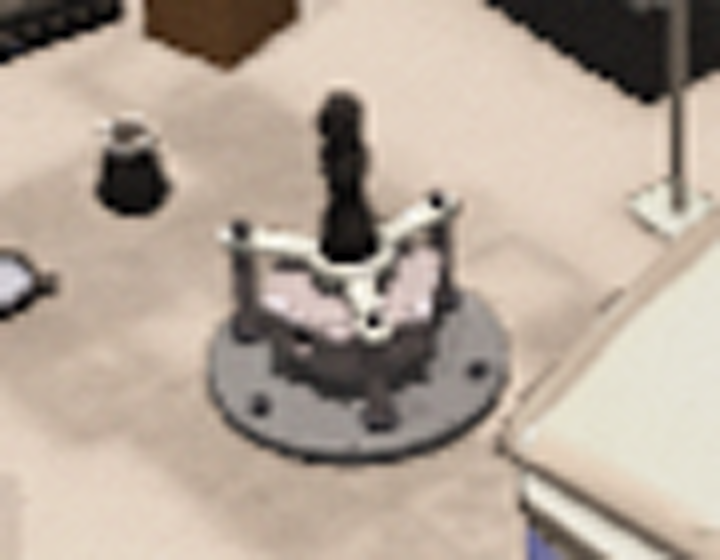

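```bash
python3 - <<'E'
from h import *
def P(n,u,v,z):
    o=(159,161) if n=="top" else (209,120)
    # resize maps (px+.5)*8-.5
    return onz(n,(u+.5)/8-.5+o[0],(v+.5)/8-.5+o[1],z)
def c3(A):
    A=np.array(A)[:,:2]; M=np.c_[2*A,np.ones(len(A))]; s=np.linalg.lstsq(M,(A**2).sum(1),rcond=None)[0]
    c=s[:2]; return c,np.linalg.norm(A-c,axis=1),np.degrees(np.arctan2(*(A-c).T[::-1]))
print('top heads',*c3([P("top",*q,77) for q in[(271,143),(165,382),(435,342)]]))
print('top bolts',*c3([P("top",*q,12) for q in[(167,270),(335,485),(445,227)]]))
print('top disc',*c3([P("top",*q,12) for q in[(130,330),(320,522),(510,320),(330,145),(450,460),(180,450)]]))
print('hex',*c3([P("top",*q,57) for q in[(280,420),(398,376),(418,270),(325,187),(182,330)]]))
print('sc heads',*c3([P("scene",*q,77) for q in[(238,231),(437,202),(373,320)]]))
print('sc disc',*c3([P("scene",*q,12) for q in[(207,365),(510,365),(345,455),(460,425),(240,425)]]))
E
```

```text
top heads [563.6446288  269.94266679] [56.93428702 56.93428702 56.93428702] [   6.3901436   124.35248042 -113.38132837]
top bolts [564.89650148 270.29984322] [62.40625172 62.40625172 62.40625172] [  65.70499745 -174.80881949  -53.87518422]
top disc [563.86209311 268.39765587] [73.40816575 75.13751994 72.31822737 73.24995077 71.94550374 70.51855127] [  87.04100293  178.25945423  -90.30496039   -3.91947365 -138.46587316
  128.86447185]
hex [563.30805929 269.1078229 ] [44.91756905 45.95718113 44.84017311 45.48083801 45.4626788 ] [ 168.34212021 -130.29523101  -76.56131052  -12.26840713   99.74868421]
sc heads [567.42077128 274.14368835] [56.12568787 56.12568787 56.12568787] [ 125.30559057    4.55307579 -113.28232356]
sc disc [568.25613934 272.81644275] [73.73379954 74.6155296  74.30302036 73.38739127 74.6240676 ] [ 145.72786128  -43.35772211 -130.22752249  -83.76931533 -174.78664635]
```

```bash
python3 - <<'E'
from h import *
for n,b in(("top",(275,210,60,45)),("scene",(254,185,50,60))):
    im=cv2.imread(f'pics/{n}0.png'); x,y,w,h=b
    cv2.imwrite(f'pics/rest_{n}.png',cv2.resize(im[y:y+h,x:x+w],None,fx=10,fy=10,interpolation=cv2.INTER_CUBIC))
print('loupe',onz('top',136,207,20),'lens',onz('top',144,240,3))
print('lens sc',onz('scene',207,155,3),'loupe sc',onz('scene',225.5,141,20))
E
```

```text
loupe [556.05095481 458.47177168  20.        ] lens [455.91922733 438.41393663   3.        ]
lens sc [463.50478491 448.36075928   3.        ] loupe sc [562.37180297 461.01309928  20.        ]
```

View pics/rest_top.png

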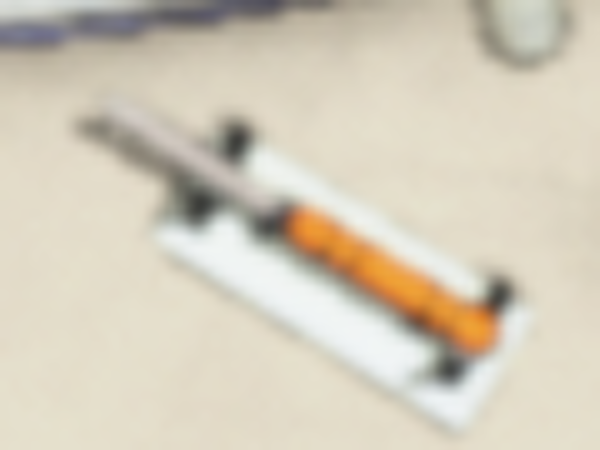

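View pics/rest_scene.png

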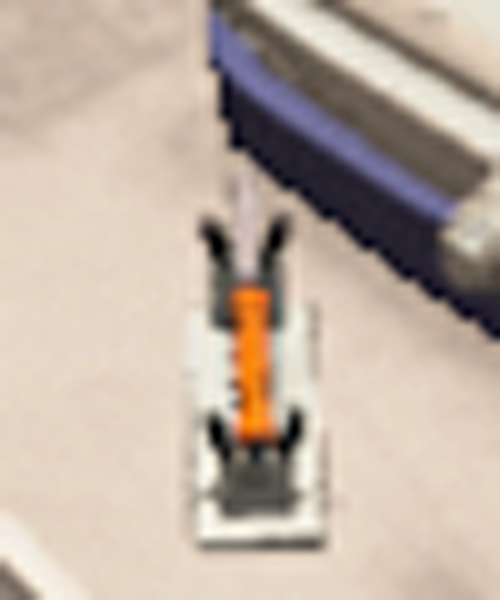

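```bash
python3 - <<'E'
from h import *
O={"top":(275,210),"scene":(254,185)}
def P(n,u,v,z): return onz(n,(u+.5)/10-.5+O[n][0],(v+.5)/10-.5+O[n][1],z)[:2]
def rep(n,f,r,t):
    F=P(n,*f,52.5);R=P(n,*r,52.5);T=P(n,*t,46)
    d=F-R;L=np.linalg.norm(d);u=d/L
    dd=T-R; print(n,'front',F,'rear',R,'len',L,'yaw',np.degrees(np.arctan2(*d[::-1])),'tip',T,'yaw tip',np.degrees(np.arctan2(*dd[::-1])),np.linalg.norm(dd),'grip F',F-26*u,'grip R',R+44*u,'grip T',T-92*dd/np.linalg.norm(dd))
rep('top',(299,222),(484,333),(105,102))
rep('scene',(251,288),(257,440),(241,172))
for n in O:
    im=cv2.imread(f'pics/{n}0.png');big=cv2.resize(im,None,fx=4,fy=4,interpolation=cv2.INTER_CUBIC)
    hsv=cv2.cvtColor(big,cv2.COLOR_BGR2HSV);m=cv2.inRange(hsv,(5,110,90),(22,255,255))
    g=np.zeros_like(m);x,y=O[n];g[4*y:4*y+240,4*x:4*x+240]=1;m=m*g
    c=max(cv2.findContours(m,0,2)[0],key=cv2.contourArea); (u,v),(w,h),a=cv2.minAreaRect(c)
    bx=cv2.boxPoints(((u,v),(w,h),a)); print(n,w,h,a,[np.round(onz(n,(q[0]+.5)/4-.5,(q[1]+.5)/4-.5,52.5)[:2],1).tolist() for q in bx],onz(n,(u+.5)/4-.5,(v+.5)/4-.5,52.5))
# base rect in top
b=[(155,232),(250,140),(530,305),(462,432)]
print([P('top',*q,8).round(1).tolist() for q in b])
b=[(198,548),(325,545)]
print([P('scene',*q,8).round(1).tolist() for q in b])
E
```

```text
top front [445.75586462 -46.60905472] rear [409.76902683 -98.63335386] len 63.258044511142266 yaw 55.32717601083403 tip [486.21728066   8.24525104] yaw tip 54.42457320048498 131.40537165005887 grip F [430.96473743 -67.99181778] grip R [434.80016516 -62.44713945] grip T [432.69405506 -66.58298108]
scene front [452.24241347 -42.65526522] rear [ 409.82210788 -101.30097374] len 72.37956517105975 yaw 54.12058828233979 tip [489.14122461  11.49582933] yaw tip 54.88497577613687 137.89358600763936 grip F [437.00430113 -63.72182479] grip R [435.60968262 -65.64987292] grip T [436.22100584 -63.7600704 ]
top 95.86902618408203 20.22593116760254 27.93714141845703 [[439.0, -37.8], [451.9, -45.7], [415.0, -105.6], [402.2, -97.7]] [426.97472385 -71.76101754  52.5       ]
scene 63.10488510131836 17.21042251586914 87.87889862060547 [[446.5, -36.9], [458.4, -45.4], [414.2, -106.0], [402.6, -97.8]] [430.09373449 -71.99147591  52.5       ]
[[452.7, -5.5], [479.4, -36.1], [424.1, -117.4], [386.7, -94.0]]
[[389.6, -93.9], [423.6, -119.3]]
```

```bash
cat >> h.py <<'E'
from scipy.spatial.transform import Rotation as Rn
def rel(goals):
    """goals: list of (x,y,z,xyaw_deg) tool-down; print rows from current measured pose"""
    s=manip.observe(); R=np.array(s["orientation"]); p=np.array(s["tcp_pos"])
    for x,y,z,yaw in goals:
        a=np.radians(yaw); X=np.array([np.cos(a),np.sin(a),0]); Y=np.array([0,0,-1.]); G=np.c_[X,Y,np.cross(X,Y)]
        d=R.T@(np.array([x,y,z])-p)/1000; w=Rn.from_matrix(R.T@G).as_rotvec()
        print(' '.join(f'{k:.4f}' for k in [*d,*w]))
def st():
    s=manip.observe(); R=np.array(s["orientation"])
    print('t',round(s["clock"],2),'p',np.round(s["tcp_pos"],1),'xyaw',round(np.degrees(np.arctan2(R[1,0],R[0,0])),2),'tilt',np.round(R[2],3),'F',np.round(s["ft_force"],2),'M',np.round(s["wrist_torque"],3),'op',round(s["opening"],3),'q',np.round(s["joint_positions"],3)); return s
E
python3 - <<'E'
from h import *
st(); rel([(350,300,230,100),(434,-64.5,120,144.7)])
E
```

```text
t 0.1 p [263.5 566.1 241.4] xyaw 65.03 tilt [-0.002 -1.     0.   ] F [-0.67  0.18  0.42] M [-0.022  0.013 -0.011] op 0.999 q [ 0.956  0.528  1.434 -0.     1.181 -0.178]
-0.2046 0.0117 -0.1908 -0.0009 -0.6104 -0.0018
-0.4994 0.1223 -0.4208 -0.0017 -1.3905 -0.0014
```

Request:
{"name": "drive_tool", "arguments": {
  "targets": "-0.205 0.012 -0.191 0 -0.61 0 0; -0.205 0.012 -0.191 0 -0.61 0 0; -0.205 0.012 -0.191 0 -0.61 0 0; -0.205 0.012 -0.191 0 -0.61 0 0; -0.5 0.122 -0.42 0 -1.39 0 0; -0.5 0.122 -0.42 0 -1.39 0 0; -0.5 0.122 -0.42 0 -1.39 0 0; -0.5 0.122 -0.42 0 -1.39 0 0; -0.5 0.122 -0.42 0 -1.39 0 0; -0.5 0.122 -0.42 0 -1.39 0 0; -0.5 0.122 -0.42 0 -1.39 0 0; -0.5 0.122 -0.42 0 -1.39 0 0",
  "force": 60
}}

```text
clock: 1.6
tcp_pos: [436.9, -58.9, 118.9]
orientation: [[-0.807, -0.007, -0.591], [0.591, -0.021, -0.807], [-0.006, -1.0, 0.021]]
ft_force: [-0.5, 0.7, 0.4]
opening: 0.498
```

```bash
python3 - <<'E'
from h import *
st()
out=[]
for n,(x,y) in(("top",(260,185)),("scene",(229,160))):
    im,d=manip.grab_frame(n); cv2.imwrite(f'pics/{n}1.png',im[:,:,::-1])
    out.append(cv2.resize(im[y:y+100,x:x+100,::-1],(400,400),interpolation=cv2.INTER_CUBIC))
cv2.imwrite('pics/z1.png',np.hstack(out)); st(); rel([(434,-64.5,37,144.7)])
E
```

```text
t 1.6 p [436.9 -58.9 118.9] xyaw 143.79 tilt [-0.006 -1.     0.021] F [-0.46  0.67  0.43] M [ 0.009  0.044 -0.003] op 0.498 q [-0.374  0.51   1.995 -0.037  0.636 -2.854]
t 1.7 p [437.6 -57.9 118.8] xyaw 143.94 tilt [-0.007 -1.     0.02 ] F [-0.46  1.15 -0.19] M [0.036 0.044 0.02 ] op 0.497 q [-0.371  0.51   1.994 -0.036  0.636 -2.854]
-0.0004 0.0820 0.0058 -0.0205 -0.0132 -0.0067
```

View pics/z1.png

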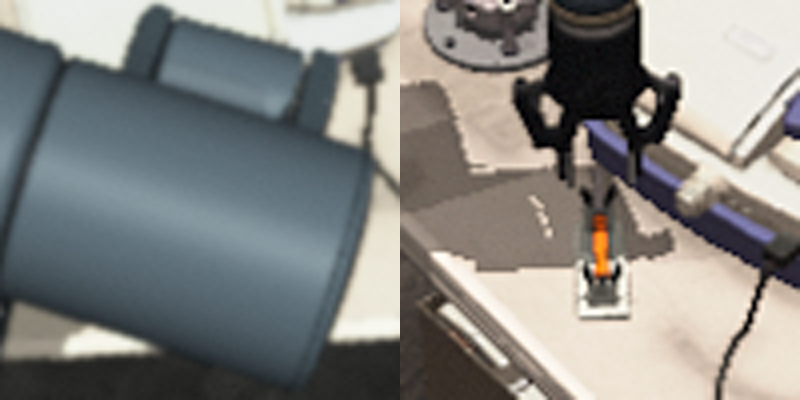

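Request:
{"name": "drive_tool", "arguments": {
  "targets": "0 0 0 0 0.8 0 0; 0 0 0 0 0.8 0 0; 0 0 0 0 0.8 0 0; 0 0 0 0 0.8 0 0; 0 0 0 0 1.6 0 0; 0 0 0 0 1.6 0 0; 0 0 0 0 1.6 0 0; 0 0 0 0 1.6 0 0; 0 0 0 0 1.6 0 0; 0 0 0 0 1.6 0 0"
}}

```text
clock: 2.95
tcp_pos: [435.6, -53.9, 120.0]
orientation: [[0.607, -0.008, -0.795], [0.795, -0.019, 0.607], [-0.02, -1.0, -0.006]]
ft_force: [0.4, 0.3, -0.0]
opening: 0.504
```

```bash
python3 - <<'E'
from h import *
st()
rel([(434,-64.5,100,-35.3)])
E
```

```text
t 2.95 p [435.6 -53.9 120. ] xyaw 52.65 tilt [-0.02  -1.    -0.006] F [ 0.38  0.28 -0.04] M [-0.011  0.016  0.021] op 0.504 q [-0.365  0.506  1.999 -0.035  0.637 -1.255]
-0.0090 0.0202 -0.0050 0.0200 1.5349 -0.0116
```

Request:
{"name": "drive_tool", "arguments": {
  "targets": "-0.009 0.01 -0.005 0.02 0.8 -0.012 0; -0.009 0.01 -0.005 0.02 0.8 -0.012 0; -0.009 0.02 -0.005 0.02 0.8 -0.012 0; -0.009 0.02 -0.005 0.02 0.8 -0.012 0; -0.009 0.02 -0.005 0.02 1.535 -0.012 0; -0.009 0.02 -0.005 0.02 1.535 -0.012 0; -0.009 0.02 -0.005 0.02 1.535 -0.012 0; -0.009 0.02 -0.005 0.02 1.535 -0.012 0; -0.009 0.02 -0.005 0.02 1.535 -0.012 0; -0.009 0.02 -0.005 0.02 1.535 -0.012 0"
}}

```text
clock: 4.2
tcp_pos: [434.5, -65.8, 100.0]
orientation: [[0.816, 0.001, 0.578], [-0.578, -0.0, 0.816], [0.001, -1.0, 0.0]]
ft_force: [0.4, -0.9, 0.6]
opening: 0.502
```

```bash
python3 - <<'E'
from h import *
im,d=manip.grab_frame("scene"); cv2.imwrite('pics/z2.png',cv2.resize(im[150:270,210:330,::-1],(600,600),interpolation=cv2.INTER_CUBIC))
s=st()
for z in(89,): 
    tip=np.array(s["tcp_pos"])-[0,0,11]; u,v=proj("scene",tip); print(u,v,(u-210+.5)*5-.5,(v-150+.5)*5-.5)
rel([(434,-64.5,60,-35.3),(434,-64.5,37,-35.3)])
E
```

```text
t 4.25 p [434.5 -66.  100. ] xyaw -35.36 tilt [ 0.001 -1.     0.   ] F [ 0.51 -0.21  0.44] M [-0.048 -0.003  0.076] op 0.499 q [-0.406  0.548  2.015  0.     0.577  0.211]
278.46179078047055 211.5273194242377 344.30895390235275 309.6365971211885
-0.0013 0.0400 0.0009 -0.0003 -0.0011 0.0012
-0.0013 0.0630 0.0009 -0.0003 -0.0011 0.0012
```

View pics/z2.png

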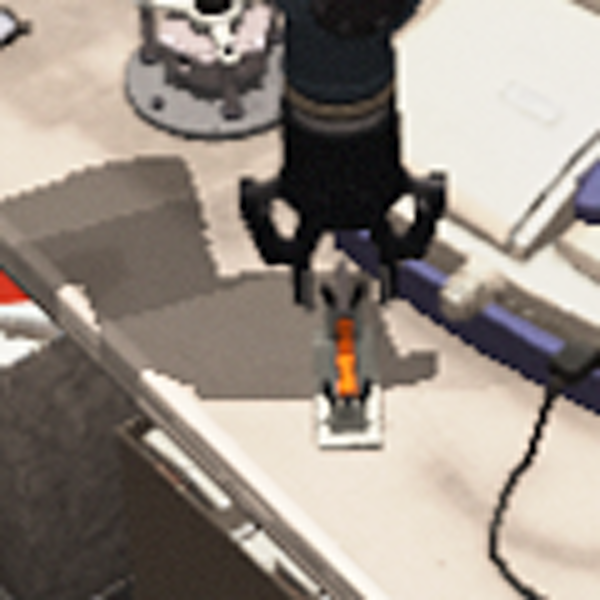

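Request:
{"name": "drive_tool", "arguments": {
  "targets": "0 0.04 0.001 0 0 0 0; 0 0.063 0.001 0 0 0 0; 0 0.063 0.001 0 0 0 0; 0 0.063 0.001 0 0 0 -0.4; 0 0.063 0.001 0 0 0 -0.5; 0 0.063 0.001 0 0 0 -0.6; 0 0.063 0.001 0 0 0 -0.65; 0 0.063 0.001 0 0 0 -0.65",
  "force": 30
}}

```text
clock: 5.25
tcp_pos: [435.4, -65.7, 37.1]
orientation: [[0.814, 0.002, 0.581], [-0.581, -0.001, 0.814], [0.002, -1.0, 0.0]]
ft_force: [-0.3, 0.3, 1.3]
opening: 0.175
```

```bash
python3 - <<'E'
from h import *
st()
E
```

```text
t 5.25 p [435.4 -65.7  37.1] xyaw -35.56 tilt [ 0.002 -1.     0.   ] F [-0.26  0.26  1.28] M [ 0.034 -0.025  0.031] op 0.175 q [-0.405  0.69   2.042  0.     0.407  0.216]
```

Opening 15 mm, no contact force yet. Close on the handle.

Request:
{"name": "drive_tool", "arguments": {
  "targets": "0 0 0 0 0 0 -0.8; 0 0 0 0 0 0 -0.9; 0 0 0 0 0 0 -1; 0 0 0 0 0 0 -1",
  "force": 30
}}

```text
clock: 5.75
tcp_pos: [435.2, -65.5, 37.1]
orientation: [[0.813, 0.001, 0.582], [-0.582, -0.0, 0.813], [0.001, -1.0, 0.0]]
ft_force: [-0.8, 0.8, 5.7]
opening: 0.137
```

```bash
python3 - <<'E'
from h import *
im,d=manip.grab_frame("scene"); cv2.imwrite('pics/z3.png',cv2.resize(im[150:270,210:330,::-1],(600,600),interpolation=cv2.INTER_CUBIC))
st()
E
```

```text
t 5.8 p [435.1 -65.5  37.1] xyaw -35.57 tilt [ 0.001 -1.     0.   ] F [-1.11  1.25  5.3 ] M [ 0.145  0.054 -0.1  ] op 0.132 q [-0.404  0.69   2.042  0.     0.408  0.216]
```

View pics/z3.png

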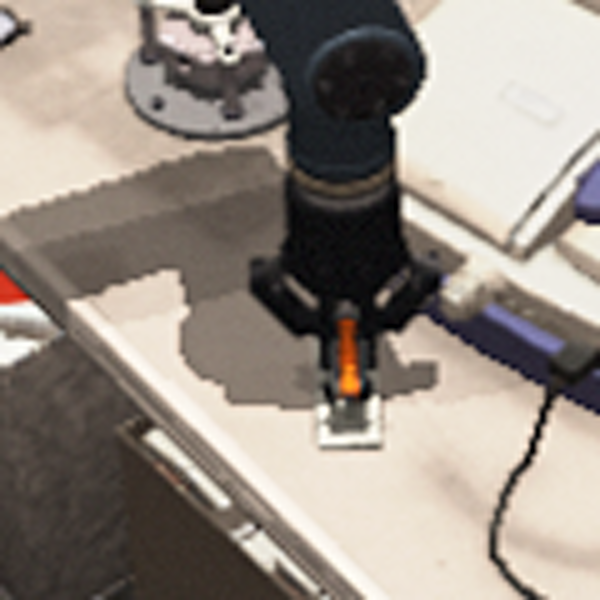

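Request:
{"name": "drive_tool", "arguments": {
  "targets": "0 -0.02 0 0 0 0 -1; 0 -0.045 0 0 0 0 -1; 0 -0.055 0 0 0 0 -1; 0 -0.055 0 0 0 0 -1",
  "force": 60
}}

```text
clock: 6.3
tcp_pos: [435.5, -65.7, 92.1]
orientation: [[0.814, 0.002, 0.581], [-0.581, -0.001, 0.814], [0.003, -1.0, 0.001]]
ft_force: [0.6, 0.1, -1.5]
opening: 0.127
```

```bash
python3 - <<'E'
from h import *
from scipy.optimize import minimize
st()
for n,b,ctr in(("top",(159,161,80,80),(564.2,269.5)),("scene",(209,120,90,70),(567.8,273.4))):
    im=cv2.imread(f'pics/{n}0.png'); x,y,w,h=b
    big=cv2.resize(im[y:y+h,x:x+w],None,fx=8,fy=8,interpolation=cv2.INTER_CUBIC).astype(int)
    B,G,R=big[...,0],big[...,1],big[...,2]
    v,u=np.mgrid[:h*8,:w*8]
    f,cx,cy,T=cam(n)
    d=np.stack([((u+.5)/8-.5+x-cx)/f,((v+.5)/8-.5+y-cy)/f,np.ones(u.shape)],-1)@T[:3,:3].T
    W=T[:3,3]+d*((57-T[2,3])/d[...,2])[...,None]
    rad=np.linalg.norm(W[...,:2]-ctr,axis=-1)
    m=((R-G>5)&(abs(G-B)<14)&(R>185)&(rad<50)).astype(np.uint8)
    m=cv2.morphologyEx(m,cv2.MORPH_OPEN,np.ones((5,5)))
    cv2.imwrite(f'pics/m_{n}.png',np.where(m[...,None]>0,[0,0,255],big).astype(np.uint8))
    P=W[m>0][:,:2]-ctr
    for th in range(0,60,4):
        s=[]
        for k in range(6):
            a=np.radians(th+60*k); s.append(np.percentile(P@[np.cos(a),np.sin(a)],99.8))
        print(th,np.round(s,1), round(max(s),1),end=' | ')
    print()
E
```

```text
t 6.3 p [435.5 -65.7  92.1] xyaw -35.55 tilt [ 0.003 -1.     0.001] F [ 0.6   0.14 -1.47] M [-0.023  0.012 -0.026] op 0.127 q [-0.404  0.566  2.019 -0.     0.555  0.216]
0 [41.8 41.4 35.7 40.3 41.1 38.9] 41.8 | 4 [41.3 41.2 36.4 39.9 40.3 38.5] 41.3 | 8 [40.5 40.9 37.1 39.4 39.3 37.9] 40.9 | 12 [39.6 40.5 37.6 38.8 38.2 37.5] 40.5 | 16 [38.5 40.2 37.9 38.6 37.6 37.6] 40.2 | 20 [37.1 39.9 38.1 39.6 38.3 38.5] 39.9 | 24 [36.1 39.4 38.1 40.5 39.  39.6] 40.5 | 28 [37.2 38.9 38.  41.2 39.6 40.5] 41.2 | 32 [38.3 38.2 38.1 41.8 39.7 41.3] 41.8 | 36 [39.3 37.9 38.6 42.2 39.8 41.9] 42.2 | 40 [40.1 37.8 39.4 42.5 39.7 42.4] 42.5 | 44 [40.7 37.5 39.9 42.5 39.6 42.6] 42.6 | 48 [41.1 37.  40.3 42.4 39.4 42.7] 42.7 | 52 [41.4 36.4 40.5 42.1 39.2 42.6] 42.6 | 56 [41.5 35.6 40.4 41.7 39.  42.2] 42.2 | 
0 [43.4 20.1 40.5 40.3 38.9 42.1] 43.4 | 4 [42.9 17.5 41.1 39.4 38.2 41.5] 42.9 | 8 [42.3 18.3 41.5 38.4 37.4 40.8] 42.3 | 12 [41.5 20.8 41.8 37.3 37.  39.8] 41.8 | 16 [40.5 23.3 42.  36.3 37.3 39. ] 42.0 | 20 [39.4 25.5 41.9 36.5 38.  39.4] 41.9 | 24 [38.1 27.7 42.  37.6 38.9 40.1] 42.0 | 28 [36.6 29.7 42.1 38.3 39.9 41. ] 42.1 | 32 [35.  31.5 42.4 39.  40.9 41.9] 42.4 | 36 [33.3 33.3 42.5 39.6 41.6 42.7] 42.7 | 40 [31.4 35.  42.5 40.  42.2 43.2] 43.2 | 44 [29.3 36.3 42.4 40.  42.6 43.6] 43.6 | 48 [27.2 37.6 42.1 39.9 42.8 43.8] 43.8 | 52 [24.9 38.8 41.6 39.6 42.8 43.8] 43.8 | 56 [22.5 39.7 41.2 39.4 42.5 43.7] 43.7 |
```

View pics/m_top.png

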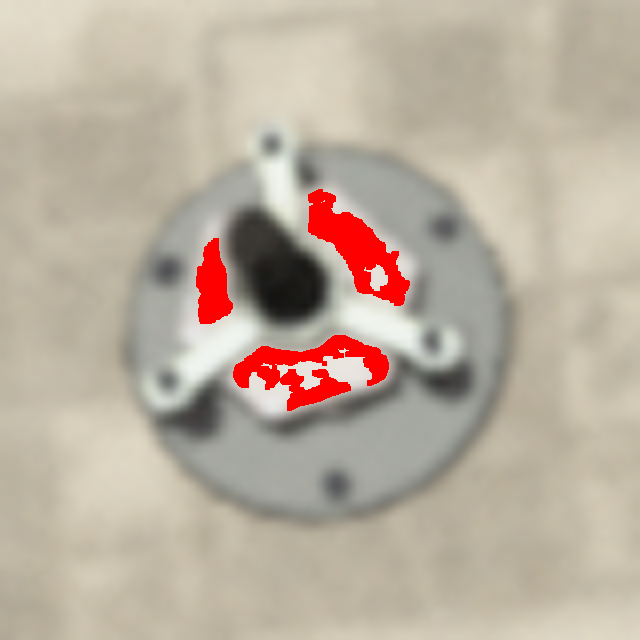

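View pics/m_scene.png

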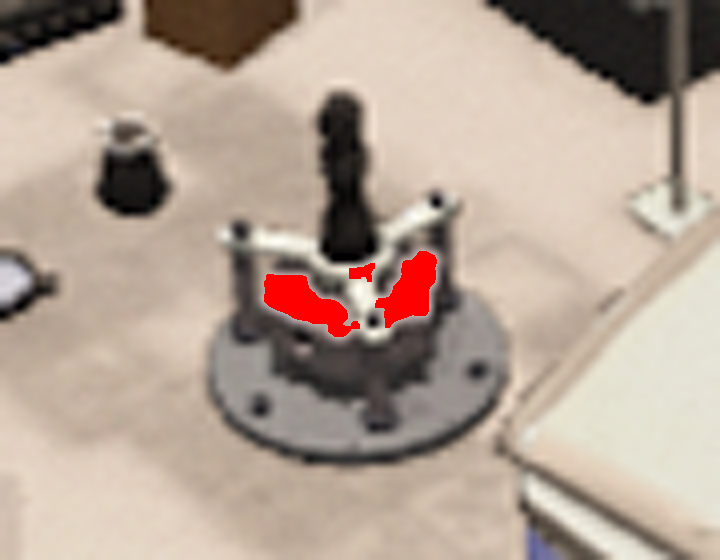

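```bash
python3 - <<'E'
from h import *
for a in (190,195,200):
    r=np.radians(a); u,v=proj('scene',(567.8+40*np.cos(r),273.4+40*np.sin(r),44.5)); print(a,(u-209+.5)*8-.5,(v-120+.5)*8-.5)
for z,c in((44.5,(564.2,269.5)),):
  for a in (190,195,200):
    r=np.radians(a); u,v=proj('top',(c[0]+40*np.cos(r),c[1]+40*np.sin(r),z)); print(a,(u-159+.5)*8-.5,(v-161+.5)*8-.5)
c=np.array([566.5,271.5]); a=np.radians(15.5); u=np.array([np.cos(a),np.sin(a)])
print(c-152*u)
rel([(390,-40,92,-50),(400,120,80,-74.5),(*(c-152*u),80,-74.5)])
E
```

```text
190 294.3769137936906 343.2536448385531
195 299.7448152447787 346.08876968187496
200 305.5331620362813 348.60810867002283
190 326.730506625149 410.2558111704209
195 335.79470213949617 407.7872869600342
200 344.6267785391733 404.5631445466513
[420.02817111 230.87976684]
-0.0520 -0.0000 -0.0056 -0.0009 0.2522 0.0026
-0.1369 0.0118 0.1304 -0.0014 0.6798 0.0024
-0.1851 0.0118 0.2323 -0.0014 0.6798 0.0024
```

Request:
{"name": "drive_tool", "arguments": {
  "targets": "-0.052 0 -0.006 0 0.15 0 -1; -0.052 0 -0.006 0 0.25 0 -1; -0.095 0.006 0.06 0 0.4 0 -1; -0.137 0.012 0.13 0 0.5 0 -1; -0.137 0.012 0.13 0 0.6 0 -1; -0.16 0.012 0.18 0 0.68 0 -1; -0.185 0.012 0.232 0 0.68 0 -1; -0.185 0.012 0.232 0 0.68 0 -1; -0.185 0.012 0.232 0 0.68 0 -1; -0.185 0.012 0.232 0 0.68 0 -1"
}}

```text
clock: 7.55
tcp_pos: [418.8, 229.3, 79.2]
orientation: [[0.265, -0.001, 0.964], [-0.964, -0.001, 0.265], [0.001, -1.0, -0.001]]
ft_force: [-0.1, -0.7, -0.5]
opening: 0.126
```

```bash
python3 - <<'E'
from h import *
s=st()
out=[]
for n,(x,y) in(("top",(159,171)),("scene",(204,120))):
    im,d=manip.grab_frame(n); cv2.imwrite(f'pics/{n}4.png',im[:,:,::-1])
    out.append(cv2.resize(im[y:y+80,x:x+80,::-1],(400,400),interpolation=cv2.INTER_CUBIC))
cv2.imwrite('pics/z4.png',np.hstack(out)); st()
E
```

```text
t 7.55 p [418.8 229.3  79.2] xyaw -74.63 tilt [ 0.001 -1.    -0.001] F [-0.07 -0.68 -0.51] M [ 0.004  0.011 -0.003] op 0.126 q [ 0.267  0.618  1.931 -0.002  0.594  1.571]
t 7.65 p [419.3 229.4  79.5] xyaw -74.66 tilt [ 0.001 -1.    -0.   ] F [-0.09  0.34 -2.16] M [-0.055  0.075 -0.02 ] op 0.129 q [ 0.267  0.617  1.93  -0.002  0.594  1.571]
```

View pics/z4.png

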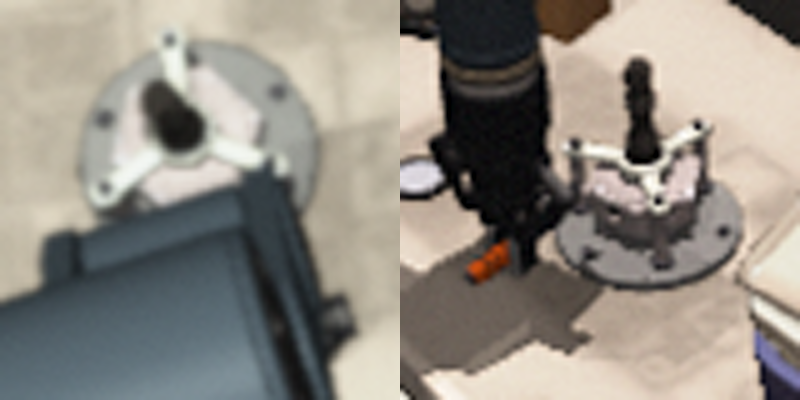

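Request:
{"name": "drive_tool", "arguments": {
  "targets": "-0.002 0.03 0 0 0 0 -1; -0.002 0.043 0 0 0 0 -1; -0.002 0.043 0.008 0 0 0 -1; -0.002 0.043 0.016 0 0 0 -1; -0.002 0.043 0.019 0 0 0 -1; -0.002 0.043 0.022 0 0 0 -1; -0.002 0.043 0.025 0 0 0 -1; -0.002 0.043 0.025 0 0 0 -1"
}}

```text
clock: 8.65
tcp_pos: [443.5, 239.5, 36.9]
orientation: [[0.267, 0.002, 0.964], [-0.964, -0.0, 0.267], [0.001, -1.0, 0.002]]
ft_force: [-0.0, -0.2, -0.8]
opening: 0.124
```

```bash
cat >> h.py <<'E'
C=np.array([566.5,272.0])
def tq():
    s=st(); R=np.array(s["orientation"]); zt=R[:2,2]; F=np.array(s["ft_force"]); p=np.array(s["tcp_pos"])[:2]
    r=(p-C)/1000; T=r[0]*F[1]-r[1]*F[0]+s["wrist_torque"][2]
    print('R',round(np.linalg.norm(p-C),1),'handang',round(np.degrees(np.arctan2(*(C-p)[::-1])),2),'bardir',round(np.degrees(np.arctan2(zt[1],zt[0])),2),'axial',round(F[:2]@zt,2),'lat(left)',round(zt[0]*F[1]-zt[1]*F[0],2),'T',round(T,3))
E
python3 - <<'E'
from h import *
tq()
im,d=manip.grab_frame("scene"); cv2.imwrite('pics/z5.png',cv2.resize(im[120:200,204:304,::-1],(800,640),interpolation=cv2.INTER_CUBIC)[:600])
E
```

```text
t 8.65 p [443.5 239.5  36.9] xyaw -74.51 tilt [ 0.001 -1.     0.002] F [-0.05 -0.21 -0.83] M [0.1   0.005 0.038] op 0.124 q [ 0.274  0.718  1.881 -0.002  0.541  1.575]
R 127.2 handang 14.82 bardir 15.49 axial -0.1 lat(left) -0.19 T 0.062
```

View pics/z5.png

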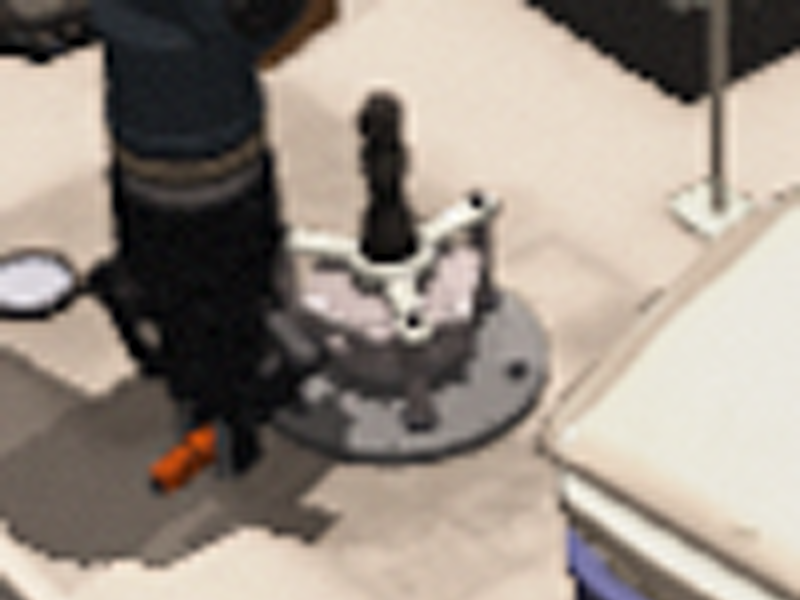

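Request:
{"name": "drive_tool", "arguments": {
  "targets": "0 0 0.003 0 0 0 -1; 0 0 0.005 0 0 0 -1; 0 0 0.005 0 0 0 -1"
}}

```text
clock: 9.07
tcp_pos: [448.3, 240.7, 36.7]
orientation: [[0.267, 0.002, 0.964], [-0.964, -0.0, 0.267], [0.001, -1.0, 0.001]]
ft_force: [-0.3, -0.4, -1.0]
opening: 0.127
```

```bash
python3 - <<'E'
from h import *
tq()
E
```

```text
t 9.07 p [448.3 240.7  36.7] xyaw -74.52 tilt [ 0.001 -1.     0.001] F [-0.32 -0.41 -0.99] M [ 0.005 -0.004 -0.009] op 0.127 q [ 0.273  0.721  1.869 -0.002  0.55   1.575]
R 122.2 handang 14.82 bardir 15.48 axial -0.42 lat(left) -0.31 T 0.029
```

Tip about 30 mm from the axis with no resistance, so it is in the hole. Go on to about 21 mm.

Request:
{"name": "drive_tool", "arguments": {
  "targets": "0 0 0.003 0 0 0 -1; 0 0 0.006 0 0 0 -1; 0 0 0.009 0 0 0 -1; 0 0 0.009 0 0 0 -1; 0 0 0.009 0 0 0 -1"
}}

```text
clock: 9.7
tcp_pos: [456.6, 243.0, 36.7]
orientation: [[0.267, 0.001, 0.964], [-0.964, -0.001, 0.267], [0.001, -1.0, 0.001]]
ft_force: [-0.0, 0.8, -0.1]
opening: 0.125
```

```bash
python3 - <<'E'
from h import *
tq()
im,d=manip.grab_frame("scene"); cv2.imwrite('pics/z6.png',cv2.resize(im[120:200,204:304,::-1],(800,640),interpolation=cv2.INTER_CUBIC)[:600])
im,d=manip.grab_frame("top"); cv2.imwrite('pics/z6t.png',cv2.resize(im[171:251,149:249,::-1],(800,640),interpolation=cv2.INTER_CUBIC)[:600])
tq()
E
```

```text
t 9.7 p [456.6 243.   36.7] xyaw -74.52 tilt [ 0.001 -1.     0.001] F [-0.    0.83 -0.09] M [-0.02  -0.041  0.047] op 0.125 q [ 0.273  0.726  1.847 -0.002  0.568  1.575]
R 113.7 handang 14.76 bardir 15.48 axial 0.22 lat(left) 0.8 T -0.045
t 9.8 p [456.5 243.   36.7] xyaw -74.52 tilt [ 0.001 -1.     0.001] F [-0.04 -0.01 -1.74] M [0.007 0.022 0.022] op 0.124 q [ 0.273  0.726  1.847 -0.002  0.568  1.575]
R 113.7 handang 14.75 bardir 15.48 axial -0.04 lat(left) -0.0 T 0.022
```

View pics/z6.png

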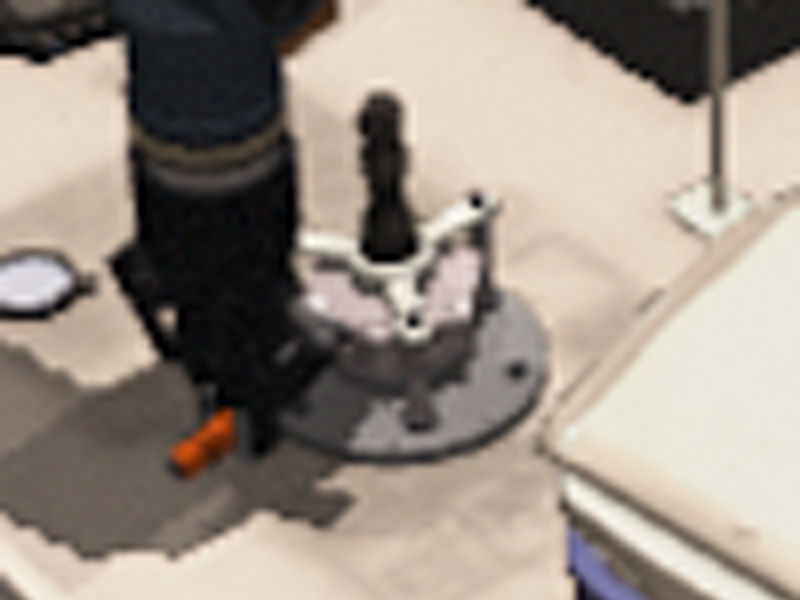

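```bash
cat >> h.py <<'E'
def arc(ds,R=113.,z0=0,dz_per_deg=0.0166):
    out=[]
    for d in ds:
        a=np.radians(d); out.append(f'{-R*np.sin(a)/1000:.4f} {(z0+d*dz_per_deg)/1000:.4f} {R*(1-np.cos(a))/1000:.4f} 0 {a:.3f} 0 -1')
    print('; '.join(out))
E
python3 - <<'E'
from h import *
arc(range(2,25,2))
E
```

```text
-0.0039 0.0000 0.0001 0 0.035 0 -1; -0.0079 0.0001 0.0003 0 0.070 0 -1; -0.0118 0.0001 0.0006 0 0.105 0 -1; -0.0157 0.0001 0.0011 0 0.140 0 -1; -0.0196 0.0002 0.0017 0 0.175 0 -1; -0.0235 0.0002 0.0025 0 0.209 0 -1; -0.0273 0.0002 0.0034 0 0.244 0 -1; -0.0311 0.0003 0.0044 0 0.279 0 -1; -0.0349 0.0003 0.0055 0 0.314 0 -1; -0.0386 0.0003 0.0068 0 0.349 0 -1; -0.0423 0.0004 0.0082 0 0.384 0 -1; -0.0460 0.0004 0.0098 0 0.419 0 -1
```

Request:
{"name": "drive_tool", "arguments": {
  "targets": "-0.0039 0 0 0 0.035 0 -1; -0.0079 0 0.0003 0 0.07 0 -1; -0.0118 0 0.0006 0 0.105 0 -1; -0.0157 0 0.0011 0 0.14 0 -1; -0.0196 0 0.0017 0 0.175 0 -1; -0.0235 0 0.0025 0 0.209 0 -1; -0.0273 0 0.0034 0 0.244 0 -1; -0.0311 0 0.0044 0 0.279 0 -1; -0.0349 0 0.0055 0 0.314 0 -1; -0.0386 0 0.0068 0 0.349 0 -1; -0.0423 0 0.0082 0 0.384 0 -1; -0.046 0 0.0098 0 0.419 0 -1"
}}

```text
clock: 11.3
tcp_pos: [453.7, 289.7, 36.6]
orientation: [[-0.15, 0.001, 0.989], [-0.989, -0.001, -0.15], [0.001, -1.0, 0.001]]
ft_force: [0.3, -1.8, -1.9]
opening: 0.127
```

```bash
python3 - <<'E'
from h import *
tq()
im,d=manip.grab_frame("scene"); cv2.imwrite('pics/z7.png',cv2.resize(im[120:200,204:304,::-1],(800,640),interpolation=cv2.INTER_CUBIC)[:600])
tq()
arc(range(3,31,3))
E
```

```text
t 11.3 p [453.7 289.7  36.6] xyaw -98.62 tilt [ 0.001 -1.     0.001] F [ 0.33 -1.78 -1.9 ] M [-0.25  -0.058 -0.136] op 0.127 q [ 3.610e-01  7.390e-01  1.793e+00 -2.000e-03  6.090e-01  2.084e+00]
R 114.1 handang -8.9 bardir -8.62 axial 0.59 lat(left) -1.71 T 0.059
t 11.35 p [453.9 290.1  36.6] xyaw -98.65 tilt [ 0.001 -1.     0.001] F [ 0.89 -1.19 -0.99] M [-0.277 -0.029 -0.143] op 0.127 q [ 3.620e-01  7.390e-01  1.792e+00 -2.000e-03  6.090e-01  2.085e+00]
R 114.1 handang -9.14 bardir -8.65 axial 1.06 lat(left) -1.04 T -0.025
-0.0059 0.0000 0.0002 0 0.052 0 -1; -0.0118 0.0001 0.0006 0 0.105 0 -1; -0.0177 0.0001 0.0014 0 0.157 0 -1; -0.0235 0.0002 0.0025 0 0.209 0 -1; -0.0292 0.0002 0.0039 0 0.262 0 -1; -0.0349 0.0003 0.0055 0 0.314 0 -1; -0.0405 0.0003 0.0075 0 0.367 0 -1; -0.0460 0.0004 0.0098 0 0.419 0 -1; -0.0513 0.0004 0.0123 0 0.471 0 -1; -0.0565 0.0005 0.0151 0 0.524 0 -1
```

View pics/z7.png

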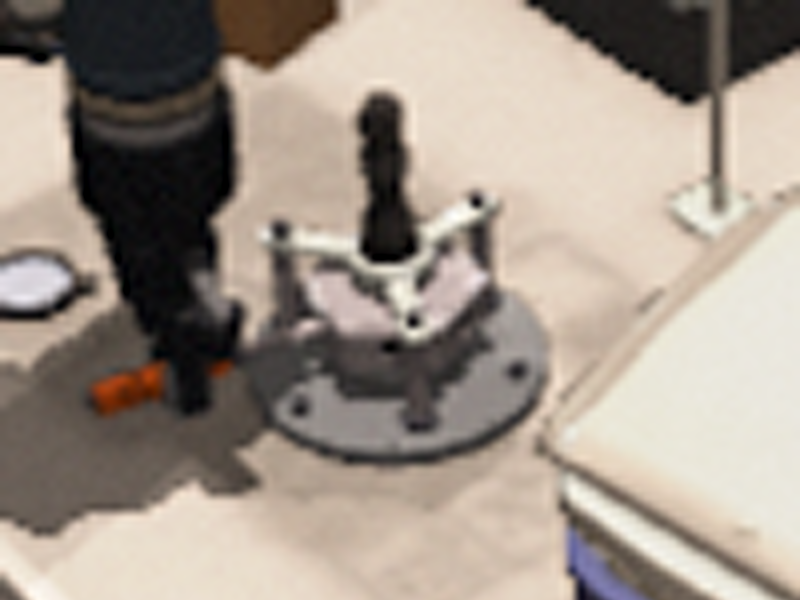

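Request:
{"name": "drive_tool", "arguments": {
  "targets": "-0.0059 0 0.0005 0 0.052 0 -1; -0.0118 0 0.0015 0 0.105 0 -1; -0.0177 0 0.0024 0 0.157 0 -1; -0.0235 0 0.0035 0 0.209 0 -1; -0.0292 0 0.0049 0 0.262 0 -1; -0.0349 0.0003 0.0065 0 0.314 0 -1; -0.0405 0.0003 0.0085 0 0.367 0 -1; -0.046 0.0004 0.0108 0 0.419 0 -1; -0.05 0.0004 0.0127 0 0.46 0 -1; -0.053 0.0004 0.0143 0 0.49 0 -1; -0.053 0.0004 0.0143 0 0.49 0 -1"
}}

```text
clock: 12.72
tcp_pos: [475.3, 340.2, 36.1]
orientation: [[-0.596, 0.0, 0.803], [-0.803, -0.001, -0.596], [0.001, -1.0, 0.001]]
ft_force: [-1.1, -0.4, -1.0]
opening: 0.128
```

```bash
python3 - <<'E'
from h import *
tq()
im,d=manip.grab_frame("scene"); cv2.imwrite('pics/z8.png',cv2.resize(im[120:200,204:304,::-1],(800,640),interpolation=cv2.INTER_CUBIC)[:600])
tq()
E
```

```text
t 12.72 p [475.3 340.2  36.1] xyaw -126.58 tilt [ 0.001 -1.     0.001] F [-1.06 -0.45 -1.03] M [-0.115  0.214 -0.135] op 0.128 q [ 4.310e-01  7.720e-01  1.673e+00 -1.000e-03  6.970e-01  2.641e+00]
R 113.9 handang -36.8 bardir -36.58 axial -0.59 lat(left) -0.99 T -0.022
t 12.78 p [475.4 340.1  36.1] xyaw -126.57 tilt [ 0.001 -1.     0.001] F [-1.25  0.02 -1.4 ] M [-0.051  0.154 -0.104] op 0.128 q [ 4.300e-01  7.720e-01  1.673e+00 -1.000e-03  6.970e-01  2.641e+00]
R 113.8 handang -36.79 bardir -36.57 axial -1.01 lat(left) -0.72 T -0.021
```

View pics/z8.png

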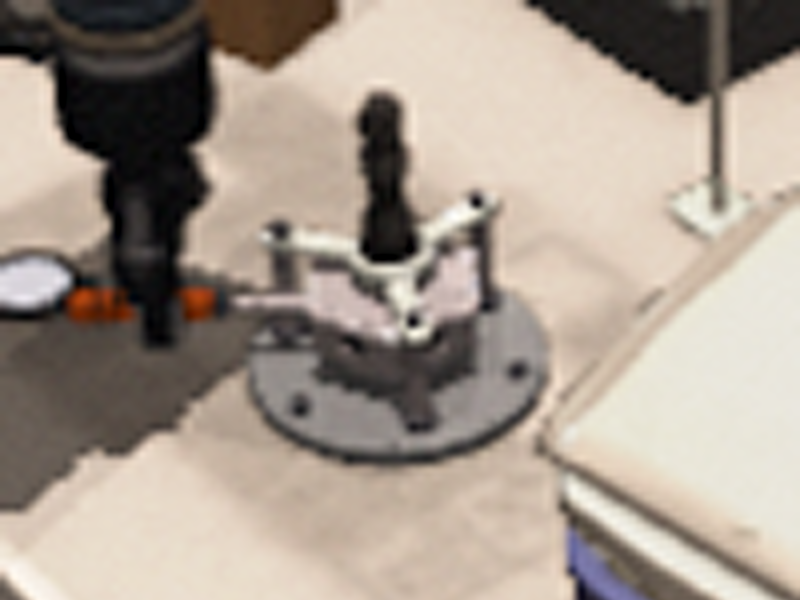

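```bash
python3 - <<'E'
from h import *
for a in range(196,214,2):
    r=np.radians(a); u,v=proj('scene',(567.3+40*np.cos(r),273.4+40*np.sin(r),43.8)); print(a,round((u-204+.5)*8-.5),round((v-120+.5)*8-.5))
E
python3 -c "
import cv2;im=cv2.imread('pics/z8.png');cv2.imwrite('pics/z8b.png',cv2.resize(im[240:440,250:550],(750,500),interpolation=cv2.INTER_CUBIC))"
```

```text
196 340 348
198 342 349
200 345 350
202 347 351
204 350 352
206 352 353
208 355 353
210 357 354
212 360 355
```

View pics/z8b.png

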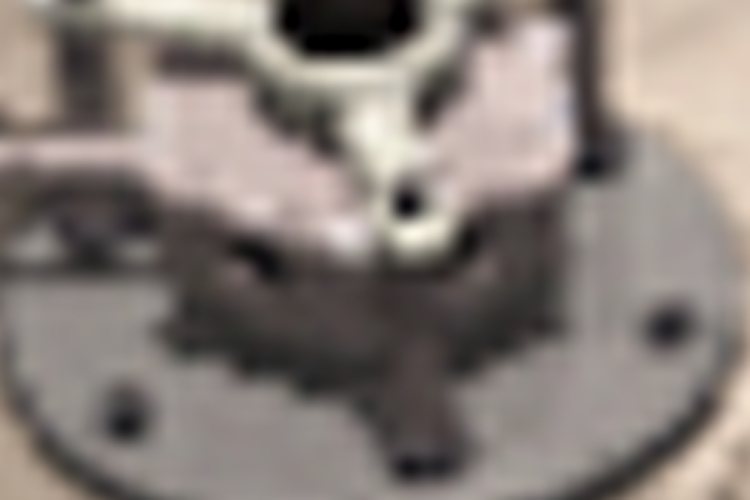

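Request:
{"name": "drive_tool", "arguments": {
  "targets": "0 0 -0.015 0 0 0 -1; 0 0 -0.03 0 0 0 -1; 0 0 -0.045 0 0 0 -1; 0 0 -0.045 0 0 0 -1"
}}

```text
clock: 13.28
tcp_pos: [438.1, 368.2, 36.3]
orientation: [[-0.594, 0.001, 0.804], [-0.804, -0.001, -0.594], [0.0, -1.0, 0.001]]
ft_force: [0.2, -0.1, -0.5]
opening: 0.125
```

```bash
python3 - <<'E'
from h import *
tq()
im,d=manip.grab_frame("scene"); cv2.imwrite('pics/z9.png',cv2.resize(im[120:200,204:304,::-1],(800,640),interpolation=cv2.INTER_CUBIC)[:600])
E
```

```text
t 13.28 p [438.1 368.2  36.3] xyaw -126.44 tilt [ 0.    -1.     0.001] F [ 0.2  -0.07 -0.54] M [-0.009  0.05  -0.016] op 0.125 q [ 5.040e-01  7.630e-01  1.705e+00 -2.000e-03  6.730e-01  2.712e+00]
R 160.4 handang -36.84 bardir -36.44 axial 0.2 lat(left) 0.06 T -0.025
```

View pics/z9.png

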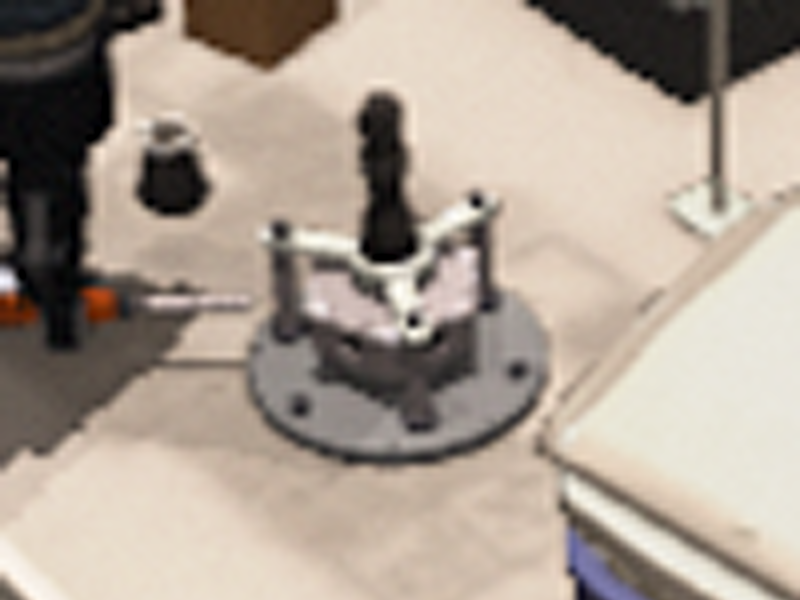

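```bash
python3 - <<'E'
from h import *
o=onz('scene',(252+.5)/8-.5+204,(300+.5)/8-.5+120,44.5); print('tip',o,np.linalg.norm(o[:2]-C))
c=np.array([566.3,272.5])
g=[]
for R,a in((160,-16),(160,5),(160,25)):
    r=np.radians(a); g.append((*(c-R*np.array([np.cos(r),np.sin(r)])),36.0,a-90))
rel(g)
E
```

```text
tip [516.54283783 319.29764043  44.5       ] 68.79523851617986
0.0571 0.0004 0.0091 -0.0016 -0.3575 -0.0003
0.1071 0.0004 0.0392 -0.0017 -0.7240 -0.0000
0.1417 0.0004 0.0826 -0.0017 -1.0731 0.0003
```

Request:
{"name": "drive_tool", "arguments": {
  "targets": "0.029 0 0.002 0 -0.18 0 -1; 0.057 0 0.009 0 -0.358 0 -1; 0.083 0 0.022 0 -0.54 0 -1; 0.107 0 0.039 0 -0.724 0 -1; 0.126 0 0.06 0 -0.9 0 -1; 0.1415 0 0.0826 0 -1.073 0 -1; 0.1415 0 0.0826 0 -1.073 0 -1; 0.1415 0 0.0826 0 -1.073 0 -1"
}}

```text
clock: 14.32
tcp_pos: [422.1, 204.5, 36.4]
orientation: [[0.419, 0.002, 0.908], [-0.908, -0.0, 0.419], [0.001, -1.0, 0.002]]
ft_force: [-0.8, 0.2, -0.7]
opening: 0.131
```

```bash
python3 - <<'E'
from h import *
C[:]=(566.3,272.5)
tq()
im,d=manip.grab_frame("scene"); cv2.imwrite('pics/z10.png',cv2.resize(im[120:200,204:304,::-1],(800,640),interpolation=cv2.INTER_CUBIC)[:600])
E
```

```text
t 14.32 p [422.1 204.5  36.4] xyaw -65.25 tilt [ 0.001 -1.     0.002] F [-0.8   0.22 -0.73] M [-0.009  0.032 -0.006] op 0.131 q [ 2.130e-01  7.020e-01  1.970e+00 -1.000e-03  4.680e-01  1.353e+00]
R 159.5 handang 25.25 bardir 24.75 axial -0.64 lat(left) 0.53 T -0.092
```

View pics/z10.png

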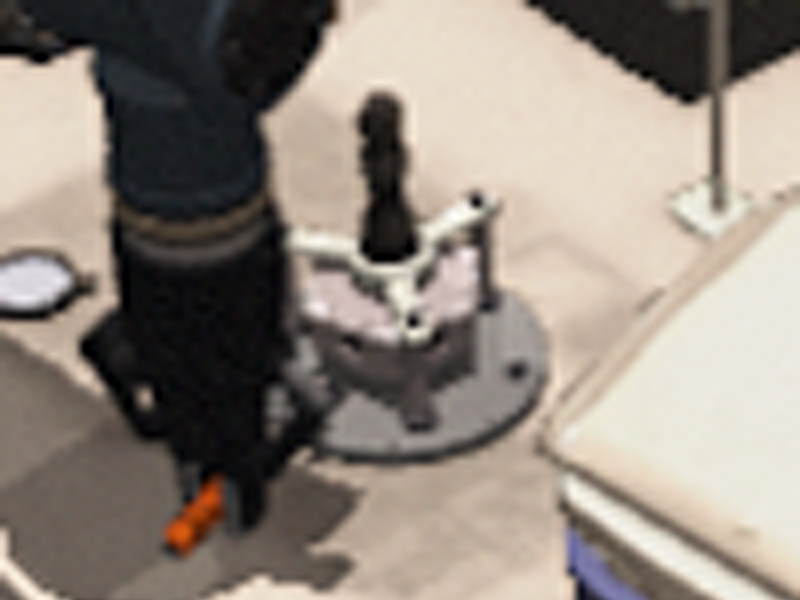

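Request:
{"name": "drive_tool", "arguments": {
  "targets": "-0.001 0 0.01 0 0 0 -1; -0.001 0 0.018 0 0 0 -1; -0.001 0 0.022 0 0 0 -1; -0.001 0 0.026 0 0 0 -1; -0.001 0 0.03 0 0 0 -1; -0.001 0 0.03 0 0 0 -1"
}}

```text
clock: 15.12
tcp_pos: [448.9, 217.9, 36.4]
orientation: [[0.421, 0.002, 0.907], [-0.907, -0.0, 0.421], [0.001, -1.0, 0.001]]
ft_force: [-0.3, 0.3, -1.1]
opening: 0.128
```

```bash
sed -i 's/^C=.*/C=np.array([566.3,272.5])/' h.py; python3 - <<'E'
from h import *
tq()
E
```

```text
t 15.12 p [448.9 217.9  36.4] xyaw -65.13 tilt [ 0.001 -1.     0.001] F [-0.33  0.26 -1.08] M [0.011 0.033 0.052] op 0.128 q [ 0.228  0.716  1.894 -0.002  0.529  1.366]
R 129.5 handang 24.93 bardir 24.87 axial -0.19 lat(left) 0.37 T 0.004
```

Request:
{"name": "drive_tool", "arguments": {
  "targets": "0 0 0.004 0 0 0 -1; 0 0 0.008 0 0 0 -1; 0 0 0.012 0 0 0 -1; 0 0 0.016 0 0 0 -1; 0 0 0.016 0 0 0 -1"
}}

```text
clock: 15.75
tcp_pos: [463.7, 224.9, 36.4]
orientation: [[0.421, 0.002, 0.907], [-0.907, -0.0, 0.421], [0.001, -1.0, 0.002]]
ft_force: [-0.1, 0.6, -0.8]
opening: 0.125
```

```bash
python3 - <<'E'
from h import *
tq(); arc(range(2,25,2))
E
```

```text
t 15.75 p [463.7 224.9  36.4] xyaw -65.11 tilt [ 0.001 -1.     0.002] F [-0.08  0.56 -0.82] M [0.165 0.036 0.071] op 0.125 q [ 2.350e-01  7.250e-01  1.853e+00 -1.000e-03  5.610e-01  1.372e+00]
R 113.1 handang 24.91 bardir 24.89 axial 0.16 lat(left) 0.54 T 0.011
-0.0039 0.0000 0.0001 0 0.035 0 -1; -0.0079 0.0001 0.0003 0 0.070 0 -1; -0.0118 0.0001 0.0006 0 0.105 0 -1; -0.0157 0.0001 0.0011 0 0.140 0 -1; -0.0196 0.0002 0.0017 0 0.175 0 -1; -0.0235 0.0002 0.0025 0 0.209 0 -1; -0.0273 0.0002 0.0034 0 0.244 0 -1; -0.0311 0.0003 0.0044 0 0.279 0 -1; -0.0349 0.0003 0.0055 0 0.314 0 -1; -0.0386 0.0003 0.0068 0 0.349 0 -1; -0.0423 0.0004 0.0082 0 0.384 0 -1; -0.0460 0.0004 0.0098 0 0.419 0 -1
```

Request:
{"name": "drive_tool", "arguments": {
  "targets": "-0.0039 0 0 0 0.035 0 -1; -0.0079 0 0.0003 0 0.07 0 -1; -0.0118 0 0.0006 0 0.105 0 -1; -0.0157 0 0.0011 0 0.14 0 -1; -0.0196 0 0.0017 0 0.175 0 -1; -0.0235 0 0.0025 0 0.209 0 -1; -0.0273 0.0002 0.0034 0 0.244 0 -1; -0.0273 0.0002 0.0034 0 0.244 0 -1"
}}

```text
clock: 16.75
tcp_pos: [454.7, 250.6, 36.2]
orientation: [[0.189, 0.001, 0.982], [-0.982, -0.001, 0.189], [0.001, -1.0, 0.001]]
ft_force: [0.1, -1.6, -1.4]
opening: 0.124
```

```bash
python3 - <<'E'
from h import *
tq(); arc([1,2,3,4,5])
E
```

```text
t 16.75 p [454.7 250.6  36.2] xyaw -79.09 tilt [ 0.001 -1.     0.001] F [ 0.06 -1.59 -1.37] M [-0.141 -0.053 -0.09 ] op 0.124 q [ 0.289  0.728  1.843 -0.002  0.57   1.671]
R 113.7 handang 11.09 bardir 10.91 axial -0.24 lat(left) -1.57 T 0.089
-0.0020 0.0000 0.0000 0 0.017 0 -1; -0.0039 0.0000 0.0001 0 0.035 0 -1; -0.0059 0.0000 0.0002 0 0.052 0 -1; -0.0079 0.0001 0.0003 0 0.070 0 -1; -0.0098 0.0001 0.0004 0 0.087 0 -1
```

Request:
{"name": "drive_tool", "arguments": {
  "targets": "-0.002 0 0 0 0.017 0 -1; -0.0039 0 0.0001 0 0.035 0 -1; -0.0059 0 0.0002 0 0.052 0 -1; -0.0059 0 0.0002 0 0.052 0 -1"
}}

```text
clock: 17.25
tcp_pos: [453.7, 256.7, 36.1]
orientation: [[0.138, 0.001, 0.99], [-0.99, -0.0, 0.138], [0.001, -1.0, 0.001]]
ft_force: [-0.1, -1.2, -1.9]
opening: 0.127
```

```bash
python3 - <<'E'
from h import *
tq()
E
```

```text
t 17.25 p [453.7 256.7  36.1] xyaw -82.08 tilt [ 0.001 -1.     0.001] F [-0.06 -1.16 -1.94] M [-0.178 -0.041 -0.057] op 0.127 q [ 0.301  0.729  1.837 -0.002  0.574  1.735]
R 113.7 handang 7.97 bardir 7.92 axial -0.22 lat(left) -1.14 T 0.073
```

Request:
{"name": "drive_tool", "arguments": {
  "targets": "-0.002 0 0 0 0.017 0 -1; -0.0039 0 0.0001 0 0.035 0 -1; -0.0059 0 0.0002 0 0.052 0 -1; -0.0059 0 0.0002 0 0.052 0 -1"
}}

```text
clock: 17.75
tcp_pos: [453.0, 262.6, 36.1]
orientation: [[0.086, 0.001, 0.996], [-0.996, -0.0, 0.086], [0.001, -1.0, 0.001]]
ft_force: [0.2, -1.3, -1.1]
opening: 0.127
```

```bash
python3 - <<'E'
from h import *
tq()
E
```

```text
t 17.75 p [453.  262.6  36.1] xyaw -85.06 tilt [ 0.001 -1.     0.001] F [ 0.18 -1.33 -1.07] M [-0.147 -0.056 -0.078] op 0.127 q [ 0.312  0.731  1.831 -0.002  0.578  1.798]
R 113.7 handang 4.98 bardir 4.94 axial 0.06 lat(left) -1.34 T 0.075
```

Request:
{"name": "drive_tool", "arguments": {
  "targets": "-0.002 0 0 0 0.017 0 -1; -0.0039 0 0.0001 0 0.035 0 -1; -0.0059 0 0.0002 0 0.052 0 -1; -0.0059 0 0.0002 0 0.052 0 -1"
}}

```text
clock: 18.25
tcp_pos: [452.7, 268.5, 36.1]
orientation: [[0.034, 0.001, 0.999], [-0.999, -0.0, 0.034], [0.001, -1.0, 0.001]]
ft_force: [0.2, -0.6, -0.6]
opening: 0.128
```

```bash
python3 - <<'E'
from h import *
tq()
E
```

```text
t 18.25 p [452.7 268.5  36.1] xyaw -88.04 tilt [ 0.001 -1.     0.001] F [ 0.17 -0.63 -0.57] M [-0.19  -0.013 -0.058] op 0.128 q [ 0.323  0.732  1.824 -0.002  0.584  1.861]
R 113.7 handang 2.01 bardir 1.96 axial 0.15 lat(left) -0.64 T 0.014
```

Request:
{"name": "drive_tool", "arguments": {
  "targets": "-0.002 0 0 0 0.017 0 -1; -0.0039 0 0.0001 0 0.035 0 -1; -0.0059 0 0.0002 0 0.052 0 -1; -0.0059 0 0.0002 0 0.052 0 -1"
}}

```text
clock: 18.75
tcp_pos: [452.7, 274.4, 36.1]
orientation: [[-0.018, 0.001, 1.0], [-1.0, -0.0, -0.018], [0.0, -1.0, 0.001]]
ft_force: [0.1, -0.8, -1.6]
opening: 0.127
```

```bash
python3 - <<'E'
from h import *
tq()
E
```

```text
t 18.75 p [452.7 274.4  36.1] xyaw -91.02 tilt [ 0.    -1.     0.001] F [ 0.14 -0.84 -1.63] M [-0.195  0.069 -0.048] op 0.127 q [ 3.340e-01  7.340e-01  1.817e+00 -1.000e-03  5.900e-01  1.924e+00]
R 113.6 handang -0.97 bardir -1.02 axial 0.15 lat(left) -0.84 T 0.047
```

Request:
{"name": "drive_tool", "arguments": {
  "targets": "-0.002 0 0 0 0.017 0 -1; -0.0039 0 0.0001 0 0.035 0 -1; -0.0059 0 0.0002 0 0.052 0 -1; -0.0059 0 0.0002 0 0.052 0 -1"
}}

```text
clock: 19.25
tcp_pos: [453.0, 280.3, 36.1]
orientation: [[-0.07, 0.001, 0.998], [-0.998, -0.0, -0.07], [0.0, -1.0, 0.001]]
ft_force: [-0.3, -1.6, -1.6]
opening: 0.13
```

```bash
python3 - <<'E'
from h import *
tq()
E
```

```text
t 19.25 p [453.  280.3  36.1] xyaw -94.0 tilt [ 0.    -1.     0.001] F [-0.27 -1.58 -1.55] M [-0.135  0.085 -0.095] op 0.13 q [ 3.450e-01  7.360e-01  1.808e+00 -1.000e-03  5.960e-01  1.986e+00]
R 113.6 handang -3.95 bardir -4.0 axial -0.16 lat(left) -1.6 T 0.086
```

Request:
{"name": "drive_tool", "arguments": {
  "targets": "-0.002 0 0 0 0.017 0 -1; -0.0039 0 0.0001 0 0.035 0 -1; -0.0059 0 0.0002 0 0.052 0 -1; -0.0059 0 0.0002 0 0.052 0 -1"
}}

```text
clock: 19.75
tcp_pos: [453.6, 286.2, 36.1]
orientation: [[-0.121, 0.001, 0.993], [-0.993, -0.0, -0.121], [0.0, -1.0, 0.001]]
ft_force: [-0.5, -0.8, -1.3]
opening: 0.129
```

```bash
python3 - <<'E'
from h import *
tq()
E
```

```text
t 19.75 p [453.6 286.2  36.1] xyaw -96.98 tilt [ 0.    -1.     0.001] F [-0.53 -0.78 -1.29] M [-0.132  0.112 -0.119] op 0.129 q [ 3.550e-01  7.390e-01  1.799e+00 -2.000e-03  6.030e-01  2.049e+00]
R 113.5 handang -6.93 bardir -6.98 axial -0.43 lat(left) -0.84 T -0.024
```

Request:
{"name": "drive_tool", "arguments": {
  "targets": "-0.002 0 0 0 0.017 0 -1; -0.0039 0 0.0001 0 0.035 0 -1; -0.0059 0 0.0002 0 0.052 0 -1; -0.0059 0 0.0002 0 0.052 0 -1"
}}

```text
clock: 20.25
tcp_pos: [454.6, 292.0, 36.1]
orientation: [[-0.173, 0.001, 0.985], [-0.985, -0.0, -0.173], [0.0, -1.0, 0.001]]
ft_force: [-0.8, -0.9, -0.8]
opening: 0.126
```

```bash
python3 - <<'E'
from h import *
tq()
E
```

```text
t 20.25 p [454.6 292.   36.1] xyaw -99.96 tilt [ 0.    -1.     0.001] F [-0.8  -0.93 -0.77] M [-0.167  0.134 -0.052] op 0.126 q [ 3.650e-01  7.410e-01  1.789e+00 -2.000e-03  6.110e-01  2.110e+00]
R 113.4 handang -9.93 bardir -9.96 axial -0.63 lat(left) -1.05 T 0.067
```

Request:
{"name": "drive_tool", "arguments": {
  "targets": "-0.002 0 0 0 0.017 0 -1; -0.0039 0 0.0001 0 0.035 0 -1; -0.0059 0 0.0002 0 0.052 0 -1; -0.0059 0 0.0002 0 0.052 0 -1"
}}

```text
clock: 20.75
tcp_pos: [455.5, 297.3, 36.0]
orientation: [[-0.224, 0.0, 0.975], [-0.975, -0.001, -0.224], [0.001, -1.0, 0.001]]
ft_force: [0.3, -3.0, -1.1]
opening: 0.13
```

```bash
python3 - <<'E'
from h import *
tq()
E
```

```text
t 20.75 p [455.5 297.3  36. ] xyaw -102.97 tilt [ 0.001 -1.     0.001] F [ 0.31 -3.02 -1.14] M [-0.545  0.187 -0.25 ] op 0.13 q [ 3.730e-01  7.440e-01  1.778e+00 -2.000e-03  6.190e-01  2.172e+00]
R 113.5 handang -12.64 bardir -12.97 axial 0.98 lat(left) -2.88 T 0.077
```

Request:
{"name": "drive_tool", "arguments": {
  "targets": "-0.002 0 0 0 0.017 0 -1; -0.0039 0 0.0001 0 0.035 0 -1; -0.0039 0 0.0001 0 0.035 0 -1"
}}

```text
clock: 21.12
tcp_pos: [456.2, 300.7, 36.0]
orientation: [[-0.259, -0.0, 0.966], [-0.966, -0.002, -0.259], [0.002, -1.0, -0.0]]
ft_force: [-1.7, -6.3, -0.8]
opening: 0.128
```

```bash
python3 - <<'E'
from h import *
tq()
E
```

```text
t 21.12 p [456.2 300.7  36. ] xyaw -105.02 tilt [ 0.002 -1.    -0.   ] F [-1.67 -6.26 -0.82] M [-0.9    0.176 -0.437] op 0.128 q [ 3.790e-01  7.460e-01  1.771e+00 -2.000e-03  6.260e-01  2.214e+00]
R 113.6 handang -14.37 bardir -15.02 axial 0.01 lat(left) -6.48 T 0.299
```

Request:
{"name": "drive_tool", "arguments": {
  "targets": "-0.002 0 0 0 0.017 0 -1; -0.0039 0 0.0001 0 0.035 0 -1; -0.0039 0 0.0001 0 0.035 0 -1"
}}

```text
clock: 21.5
tcp_pos: [457.0, 304.0, 35.9]
orientation: [[-0.293, -0.001, 0.956], [-0.956, -0.002, -0.293], [0.003, -1.0, -0.001]]
ft_force: [-1.5, -7.9, -1.1]
opening: 0.129
```

```bash
python3 - <<'E'
from h import *
tq()
E
```

```text
t 21.5 p [457.  304.   35.9] xyaw -107.05 tilt [ 0.003 -1.    -0.001] F [-1.45 -7.92 -1.12] M [-1.188  0.15  -0.609] op 0.129 q [ 0.384  0.748  1.764 -0.003  0.632  2.255]
R 113.8 handang -16.05 bardir -17.05 axial 0.93 lat(left) -8.0 T 0.303
```

Request:
{"name": "drive_tool", "arguments": {
  "targets": "-0.002 0 0 0 0.017 0 -1; -0.0039 0 0.0001 0 0.035 0 -1; -0.0059 0 0.0002 0 0.052 0 -1; -0.0079 0 0.0003 0 0.07 0 -1; -0.0079 0 0.0003 0 0.07 0 -1"
}}

```text
clock: 22.12
tcp_pos: [459.1, 310.9, 35.8]
orientation: [[-0.36, -0.003, 0.933], [-0.933, -0.003, -0.36], [0.004, -1.0, -0.001]]
ft_force: [-1.7, -9.3, 1.3]
opening: 0.13
```

```bash
python3 - <<'E'
from h import *
tq()
im,d=manip.grab_frame("scene"); cv2.imwrite('pics/z11.png',cv2.resize(im[120:200,204:304,::-1],(800,640),interpolation=cv2.INTER_CUBIC)[:600])
tq()
manip.grab_frame("top");tq()
E
```

```text
t 22.12 p [459.1 310.9  35.8] xyaw -111.08 tilt [ 0.004 -1.    -0.001] F [-1.66 -9.35  1.25] M [-1.425  0.167 -0.616] op 0.13 q [ 0.395  0.752  1.749 -0.003  0.645  2.336]
R 113.8 handang -19.73 bardir -21.08 axial 1.82 lat(left) -9.32 T 0.449
t 22.18 p [459.1 310.9  35.8] xyaw -111.07 tilt [ 0.004 -1.    -0.001] F [-2.14 -9.42 -0.1 ] M [-1.403  0.165 -0.657] op 0.127 q [ 0.395  0.752  1.749 -0.003  0.645  2.336]
R 113.9 handang -19.72 bardir -21.07 axial 1.39 lat(left) -9.55 T 0.434
t 22.23 p [459.2 310.9  35.8] xyaw -111.08 tilt [ 0.004 -1.    -0.001] F [-1.46 -9.02  1.19] M [-1.407  0.16  -0.655] op 0.13 q [ 0.395  0.752  1.749 -0.003  0.645  2.336]
R 113.8 handang -19.73 bardir -21.08 axial 1.88 lat(left) -8.94 T 0.367
```

View pics/z11.png

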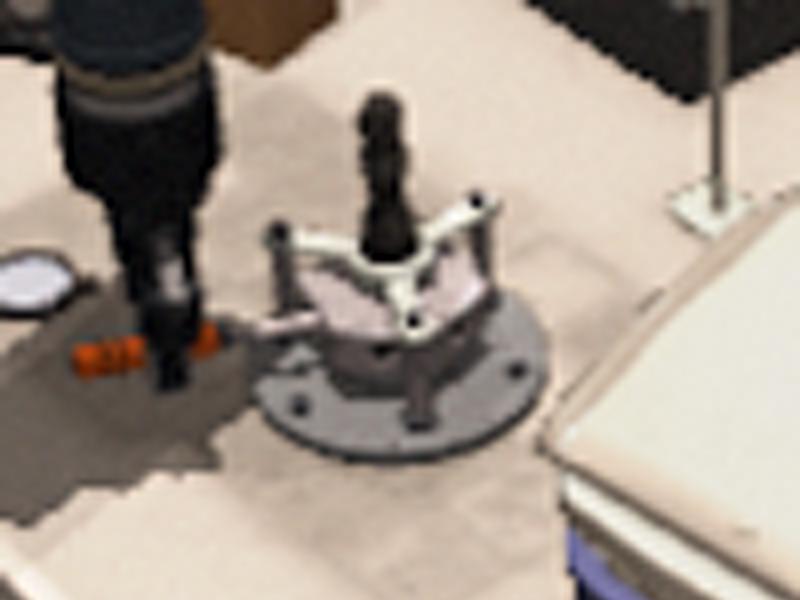

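Request:
{"name": "drive_tool", "arguments": {
  "targets": "-0.002 0 0 0 0.017 0 -1; -0.0039 0 0.0001 0 0.035 0 -1; -0.0059 0 0.0002 0 0.052 0 -1; -0.0059 0 0.0002 0 0.052 0 -1"
}}

```text
clock: 22.72
tcp_pos: [461.1, 316.0, 35.7]
orientation: [[-0.408, -0.004, 0.913], [-0.913, -0.004, -0.408], [0.005, -1.0, -0.002]]
ft_force: [-2.2, -9.9, 0.5]
opening: 0.13
```

```bash
python3 - <<'E'
from h import *
tq()
for i in range(3):
    manip.grab_frame("top");tq()
E
```

```text
t 22.73 p [461.1 316.   35.7] xyaw -114.07 tilt [ 0.005 -1.    -0.002] F [-2.15 -9.88  0.48] M [-1.543  0.199 -0.731] op 0.13 q [ 0.402  0.755  1.736 -0.004  0.655  2.396]
R 113.8 handang -22.45 bardir -24.07 axial 2.07 lat(left) -9.9 T 0.402
t 22.77 p [461.  316.   35.7] xyaw -114.06 tilt [ 0.005 -1.    -0.002] F [ -2.67 -10.16   0.53] M [-1.561  0.17  -0.747] op 0.129 q [ 0.402  0.755  1.736 -0.004  0.655  2.396]
R 113.9 handang -22.44 bardir -24.06 axial 1.71 lat(left) -10.37 T 0.439
t 22.82 p [461.  316.   35.7] xyaw -114.07 tilt [ 0.005 -1.    -0.002] F [-2.42 -9.74  0.55] M [-1.51   0.256 -0.719] op 0.127 q [ 0.402  0.755  1.736 -0.004  0.655  2.396]
R 113.9 handang -22.43 bardir -24.07 axial 1.76 lat(left) -9.88 T 0.412
t 22.88 p [461.  315.9  35.7] xyaw -114.07 tilt [ 0.005 -1.    -0.002] F [-1.66 -9.58  0.38] M [-1.539  0.203 -0.733] op 0.127 q [ 0.402  0.755  1.736 -0.004  0.655  2.396]
R 113.9 handang -22.43 bardir -24.07 axial 2.39 lat(left) -9.42 T 0.347
```

Request:
{"name": "drive_tool", "arguments": {
  "targets": "-0.002 0 0 0 0.017 0 -1; -0.0039 0 0.0001 0 0.035 0 -1; -0.0059 0 0.0002 0 0.052 0 -1; -0.0079 0 0.0003 0 0.07 0 -1; -0.0098 0 0.0004 0 0.087 0 -1; -0.0098 0 0.0004 0 0.087 0 -1"
}}

```text
clock: 23.62
tcp_pos: [464.8, 324.2, 35.5]
orientation: [[-0.486, -0.005, 0.874], [-0.874, -0.005, -0.486], [0.007, -1.0, -0.002]]
ft_force: [-2.7, -10.9, 0.7]
opening: 0.127
```

```bash
python3 - <<'E'
from h import *
tq()
for i in range(3):
    manip.grab_frame("top");tq()
E
```

```text
t 23.62 p [464.8 324.2  35.5] xyaw -119.06 tilt [ 0.007 -1.    -0.002] F [ -2.72 -10.87   0.74] M [-1.797  0.242 -0.803] op 0.127 q [ 0.413  0.761  1.715 -0.004  0.672  2.495]
R 113.9 handang -26.98 bardir -29.06 axial 2.9 lat(left) -10.83 T 0.441
t 23.68 p [464.8 324.2  35.6] xyaw -119.06 tilt [ 0.007 -1.    -0.002] F [ -2.62 -10.48   0.59] M [-1.758  0.24  -0.786] op 0.123 q [ 0.413  0.761  1.715 -0.004  0.672  2.494]
R 113.9 handang -26.97 bardir -29.06 axial 2.8 lat(left) -10.43 T 0.412
t 23.73 p [464.8 324.1  35.6] xyaw -119.06 tilt [ 0.007 -1.    -0.002] F [ -2.93 -10.36   0.55] M [-1.709  0.288 -0.89 ] op 0.128 q [ 0.413  0.761  1.715 -0.004  0.672  2.494]
R 113.9 handang -26.96 bardir -29.06 axial 2.47 lat(left) -10.48 T 0.314
t 23.77 p [464.8 324.2  35.6] xyaw -119.06 tilt [ 0.007 -1.    -0.002] F [ -2.79 -11.37   1.21] M [-1.778  0.25  -0.737] op 0.126 q [ 0.413  0.761  1.715 -0.004  0.672  2.494]
R 113.9 handang -26.97 bardir -29.06 axial 3.09 lat(left) -11.29 T 0.561
```

Request:
{"name": "drive_tool", "arguments": {
  "targets": "-0.002 0 0 0 0.017 0 -1; -0.0039 0 0.0001 0 0.035 0 -1; -0.0059 0 0.0002 0 0.052 0 -1; -0.0079 0 0.0003 0 0.07 0 -1; -0.0088 0 0.0004 0 0.08 0 -1; -0.0088 0 0.0004 0 0.08 0 -1"
}}

```text
clock: 24.52
tcp_pos: [468.8, 331.2, 35.4]
orientation: [[-0.554, -0.006, 0.833], [-0.833, -0.006, -0.554], [0.009, -1.0, -0.002]]
ft_force: [-3.2, -11.6, 0.7]
opening: 0.127
```

```bash
python3 - <<'E'
from h import *
tq()
for i in range(2):
    manip.grab_frame("top");tq()
im,d=manip.grab_frame("scene"); cv2.imwrite('pics/z12.png',cv2.resize(im[120:200,204:304,::-1],(800,640),interpolation=cv2.INTER_CUBIC)[:600])
tq()
E
```

```text
t 24.52 p [468.8 331.2  35.4] xyaw -123.64 tilt [ 0.009 -1.    -0.002] F [ -3.19 -11.6    0.68] M [-1.904  0.335 -0.792] op 0.127 q [ 0.422  0.767  1.694 -0.005  0.688  2.583]
R 113.8 handang -31.07 bardir -33.64 axial 3.77 lat(left) -11.43 T 0.527
t 24.57 p [468.8 331.2  35.4] xyaw -123.64 tilt [ 0.009 -1.    -0.002] F [ -3.78 -11.66  -0.1 ] M [-1.887  0.341 -0.779] op 0.129 q [ 0.422  0.767  1.694 -0.004  0.688  2.583]
R 113.8 handang -31.06 bardir -33.64 axial 3.31 lat(left) -11.81 T 0.58
t 24.62 p [468.8 331.2  35.4] xyaw -123.64 tilt [ 0.009 -1.    -0.002] F [ -3.23 -12.78   1.36] M [-1.905  0.367 -0.821] op 0.131 q [ 0.422  0.767  1.695 -0.004  0.688  2.583]
R 113.8 handang -31.05 bardir -33.64 axial 4.39 lat(left) -12.43 T 0.614
t 24.68 p [468.8 331.2  35.4] xyaw -123.64 tilt [ 0.009 -1.    -0.002] F [ -3.27 -11.62   1.32] M [-1.908  0.365 -0.776] op 0.125 q [ 0.422  0.767  1.695 -0.004  0.688  2.583]
R 113.8 handang -31.05 bardir -33.64 axial 3.72 lat(left) -11.48 T 0.549
```

View pics/z12.png

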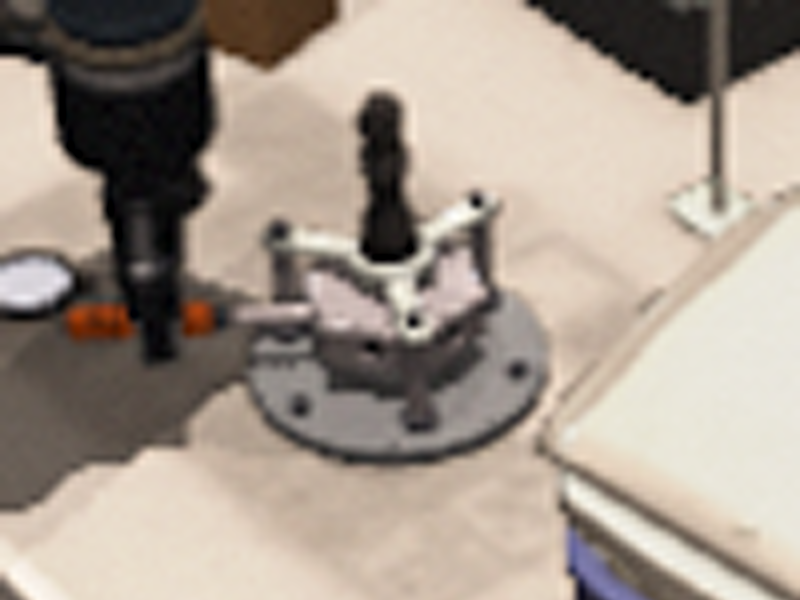

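Request:
{"name": "drive_tool", "arguments": {
  "targets": "0.0039 0 0.0001 0 -0.035 0 -1; 0.0079 0 0.0003 0 -0.07 0 -1; 0.0098 0 0.0004 0 -0.087 0 -1; 0.0098 0 0.0004 0 -0.087 0 -1"
}}

```text
clock: 25.18
tcp_pos: [465.0, 324.3, 35.8]
orientation: [[-0.479, -0.003, 0.878], [-0.878, -0.003, -0.479], [0.004, -1.0, -0.001]]
ft_force: [-2.1, -7.6, -1.3]
opening: 0.128
```

```bash
python3 - <<'E'
from h import *
tq()
E
```

```text
t 25.18 p [465.  324.3  35.8] xyaw -118.62 tilt [ 0.004 -1.    -0.001] F [-2.07 -7.58 -1.28] M [-1.158  0.287 -0.586] op 0.128 q [ 0.413  0.761  1.716 -0.003  0.669  2.485]
R 113.8 handang -27.08 bardir -28.62 axial 1.82 lat(left) -7.65 T 0.289
```

Request:
{"name": "drive_tool", "arguments": {
  "targets": "0.0039 0 0.0001 0 -0.035 0 -1; 0.0079 0 0.0003 0 -0.07 0 -1; 0.0118 0 0.0006 0 -0.105 0 -1; 0.0138 0 0.0008 0 -0.122 0 -1; 0.0138 0 0.0008 0 -0.122 0 -1"
}}

```text
clock: 25.8
tcp_pos: [461.0, 313.9, 36.2]
orientation: [[-0.367, 0.002, 0.93], [-0.93, 0.0, -0.367], [-0.001, -1.0, 0.002]]
ft_force: [-1.5, -1.0, -1.4]
opening: 0.125
```

```bash
python3 - <<'E'
from h import *
tq()
E
```

```text
t 25.8 p [461.  313.9  36.2] xyaw -111.55 tilt [-0.001 -1.     0.002] F [-1.51 -1.02 -1.4 ] M [-0.139  0.203 -0.043] op 0.125 q [ 3.980e-01  7.520e-01  1.744e+00 -1.000e-03  6.430e-01  2.346e+00]
R 113.1 handang -21.45 bardir -21.55 axial -1.03 lat(left) -1.5 T 0.127
```

Request:
{"name": "drive_tool", "arguments": {
  "targets": "0 0 -0.012 0 0 0 -1; 0 0 -0.025 0 0 0 -1; 0 0 -0.04 0 0 0 -1; 0 0 -0.055 0 0 0 -1; 0 0 -0.055 0 0 0 -1"
}}

```text
clock: 26.42
tcp_pos: [407.6, 334.1, 36.1]
orientation: [[-0.365, -0.0, 0.931], [-0.931, -0.001, -0.365], [0.001, -1.0, 0.0]]
ft_force: [-0.1, 0.2, -1.5]
opening: 0.125
```

```bash
python3 - <<'E'
from h import *
tq()
im,d=manip.grab_frame("scene"); cv2.imwrite('pics/scene13.png',im[:,:,::-1]);cv2.imwrite('pics/z13.png',cv2.resize(im[120:200,184:284,::-1],(800,640),interpolation=cv2.INTER_CUBIC)[:600])
rel([(405,300,90,-105),(400,150,95,-75),(395,-40,95,-50),(435.3,-65.5,95,-35.55)])
E
```

```text
t 26.43 p [407.6 334.1  36.1] xyaw -111.41 tilt [ 0.001 -1.     0.   ] F [-0.09  0.16 -1.49] M [ 0.024 -0.071 -0.039] op 0.125 q [ 4.750e-01  7.330e-01  1.821e+00 -2.000e-03  5.880e-01  2.421e+00]
R 170.2 handang -21.22 bardir -21.41 axial -0.14 lat(left) 0.11 T -0.058
0.0332 -0.0538 0.0089 -0.0015 -0.1124 0.0000
0.1746 -0.0588 0.0591 -0.0014 -0.6360 0.0004
0.3533 -0.0587 0.1239 -0.0014 -1.0724 0.0008
0.3623 -0.0586 0.1707 -0.0013 -1.3246 0.0009
```

View pics/z13.png

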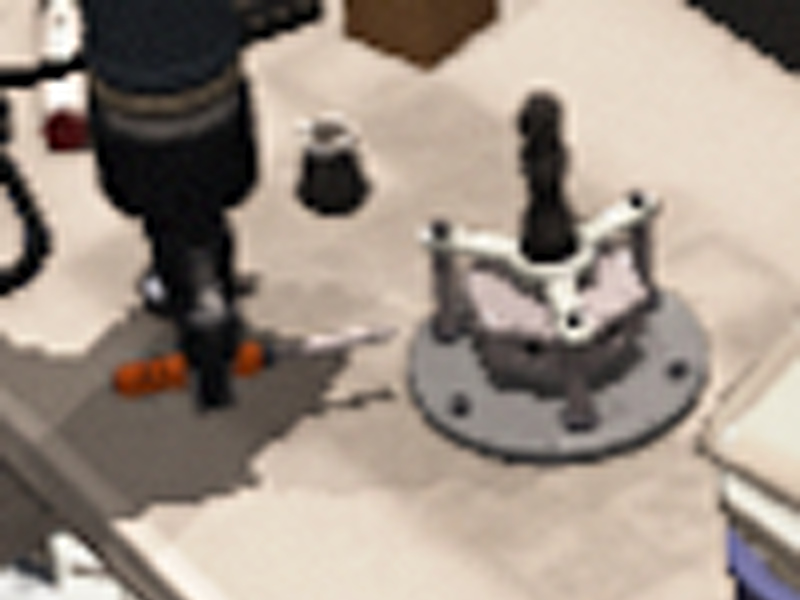

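```bash
python3 - <<'E'
from h import *
s=manip.observe(); p=np.array(s["tcp_pos"]);z=np.array(s["orientation"])[:2,2]
for nm,q,h in(("tip",(392,332),44.1),("front",(263,352),48),("rear",(115,380),48)):
    o=onz('scene',(q[0]+.5)/8-.5+184,(q[1]+.5)/8-.5+120,h)[:2]; r=o-p[:2]; print(nm,'along',r@z,'left',z[0]*r[1]-z[1]*r[0])
E
```

```text
tip along 91.06740863741177 left 4.403372658892774
front along 28.248007287042885 left 2.7966351232714066
rear along -42.83900523440438 left 2.8090363530232914
```

Request:
{"name": "drive_tool", "arguments": {
  "targets": "0.01 -0.03 0.004 0 -0.04 0 -1; 0.033 -0.054 0.009 0 -0.112 0 -1; 0.08 -0.056 0.025 0 -0.28 0 -1; 0.13 -0.059 0.043 0 -0.46 0 -1; 0.175 -0.059 0.059 0 -0.636 0 -1; 0.235 -0.059 0.08 0 -0.78 0 -1; 0.295 -0.059 0.102 0 -0.93 0 -1; 0.353 -0.059 0.124 0 -1.072 0 -1; 0.353 -0.059 0.124 0 -1.072 0 -1; 0.362 -0.059 0.17 0 -1.25 0 -1; 0.362 -0.059 0.17 0 -1.325 0 -1; 0.362 -0.059 0.17 0 -1.325 0 -1"
}}

```text
clock: 27.98
tcp_pos: [435.3, -66.3, 95.3]
orientation: [[0.812, 0.002, 0.584], [-0.584, -0.001, 0.812], [0.002, -1.0, 0.0]]
ft_force: [-0.5, -0.5, -1.3]
opening: 0.124
```

```bash
python3 - <<'E'
from h import *
st()
im,d=manip.grab_frame("scene"); cv2.imwrite('pics/scene14.png',im[:,:,::-1]);cv2.imwrite('pics/z14.png',cv2.resize(im[160:240,229:329,::-1],(800,640),interpolation=cv2.INTER_CUBIC)[:600])
rel([(435.3,-65.5,70,-35.55),(435.3,-65.5,37.3,-35.55)])
E
```

```text
t 27.98 p [435.3 -66.3  95.3] xyaw -35.74 tilt [ 0.002 -1.     0.   ] F [-0.55 -0.5  -1.3 ] M [0.016 0.035 0.003] op 0.124 q [-0.406  0.559  2.017 -0.     0.564  0.218]
0.0003 0.0253 0.0005 -0.0003 -0.0031 0.0012
0.0003 0.0580 0.0005 -0.0003 -0.0031 0.0012
```

View pics/z14.png

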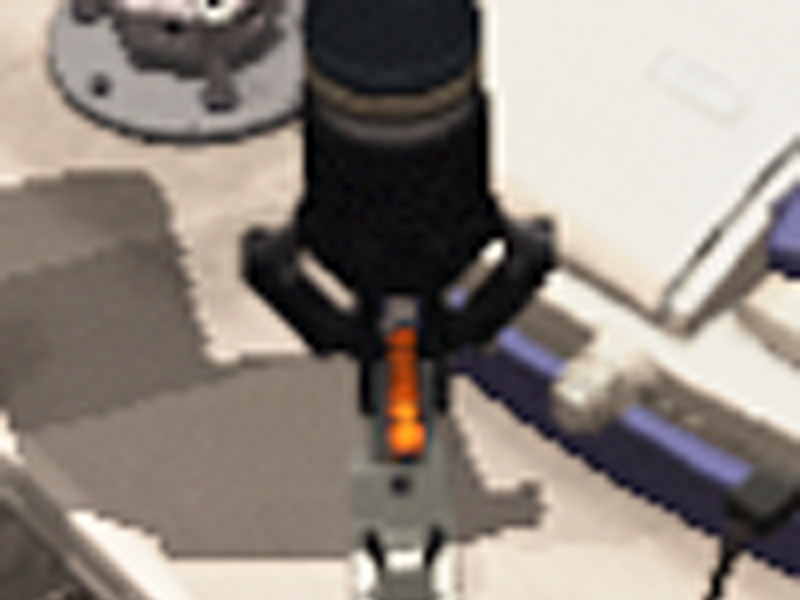

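Request:
{"name": "drive_tool", "arguments": {
  "targets": "0.0005 0.02 0.0005 0 -0.003 0 -1; 0.0005 0.035 0.0005 0 -0.003 0 -1; 0.0005 0.042 0.0005 0 -0.003 0 -1; 0.0005 0.048 0.0005 0 -0.003 0 -1; 0.0005 0.048 0.0005 0 -0.003 0 -1"
}}

```text
clock: 28.65
tcp_pos: [435.4, -65.2, 47.2]
orientation: [[0.815, 0.001, 0.58], [-0.58, -0.0, 0.815], [0.001, -1.0, 0.0]]
ft_force: [0.5, -0.7, -0.5]
opening: 0.126
```

```bash
python3 - <<'E'
from h import *
st()
im,d=manip.grab_frame("scene");cv2.imwrite('pics/z15.png',cv2.resize(im[180:260,229:329,::-1],(800,640),interpolation=cv2.INTER_CUBIC)[:600])
E
```

```text
t 28.65 p [435.4 -65.2  47.2] xyaw -35.45 tilt [ 0.001 -1.     0.   ] F [ 0.46 -0.75 -0.52] M [-0.026 -0.034  0.008] op 0.126 q [-0.404  0.667  2.039  0.     0.435  0.215]
```

View pics/z15.png

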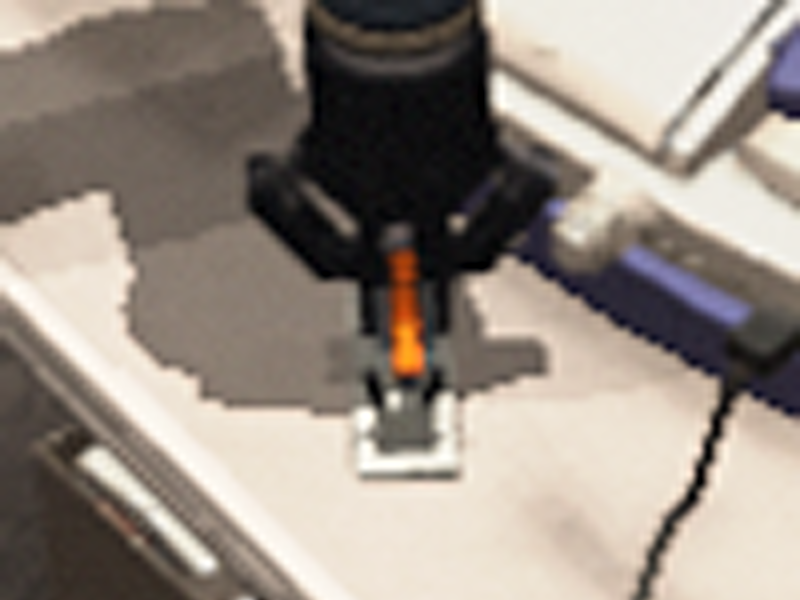

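Bar centred over the slot, no force. Lower the last 10 mm.

Request:
{"name": "drive_tool", "arguments": {
  "targets": "0 0.004 0 0 0 0 -1; 0 0.007 0 0 0 0 -1; 0 0.009 0 0 0 0 -1; 0 0.01 0 0 0 0 -1; 0 0.01 0 0 0 0 -1"
}}

```text
clock: 29.32
tcp_pos: [435.2, -65.2, 37.3]
orientation: [[0.815, 0.0, 0.58], [-0.58, -0.0, 0.815], [0.0, -1.0, 0.0]]
ft_force: [-1.0, -0.0, -0.4]
opening: 0.126
```

```bash
python3 - <<'E'
from h import *
st()
E
```

```text
t 29.32 p [435.2 -65.2  37.3] xyaw -35.45 tilt [ 0. -1.  0.] F [-1.02 -0.02 -0.44] M [ 0.061  0.146 -0.027] op 0.126 q [-0.404  0.69   2.042  0.     0.409  0.215]
```

Request:
{"name": "drive_tool", "arguments": {
  "targets": "0 0.0003 0 0 0 0 -0.7; 0 0.0003 0 0 0 0 -0.6; 0 0.0003 0 0 0 0 -0.4; 0 0.0003 0 0 0 0 -0.3; 0 -0.01 0 0 0 0 -0.2; 0 -0.03 0 0 0 0 -0.2; 0 -0.06 0 0 0 0 0; 0 -0.11 0 0 0 0 0; 0 -0.16 0 0 0 0 0; 0 -0.16 0 0 0 0 0"
}}

```text
clock: 30.58
tcp_pos: [437.6, -66.1, 201.2]
orientation: [[0.815, 0.01, 0.58], [-0.58, -0.004, 0.815], [0.011, -1.0, 0.002]]
ft_force: [0.1, -0.5, -0.3]
opening: 0.5
```

```bash
python3 - <<'E'
from h import *
st()
im,d=manip.grab_frame("scene");cv2.imwrite('pics/scene16.png',im[:,:,::-1]);cv2.imwrite('pics/z16.png',cv2.resize(im[180:240,244:324,::-1],(800,600),interpolation=cv2.INTER_CUBIC))
rel([(380,150,260,-35)])
E
```

```text
t 30.57 p [437.6 -66.1 201.2] xyaw -35.43 tilt [ 0.011 -1.     0.002] F [ 0.08 -0.48 -0.32] M [0.009 0.002 0.012] op 0.5 q [-0.403  0.347  1.926  0.     0.857  0.215]
-0.1703 -0.0616 0.1432 -0.0014 -0.0076 0.0063
```

View pics/z16.png

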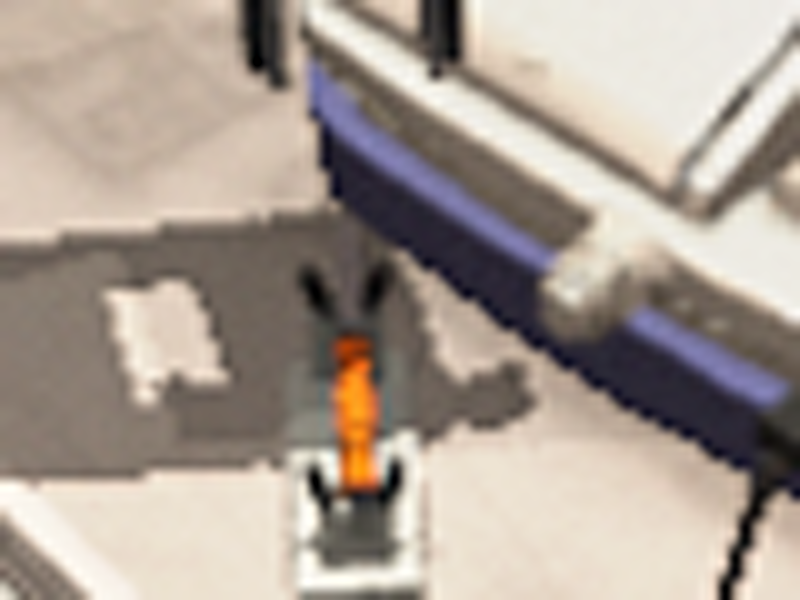

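Request:
{"name": "drive_tool", "arguments": {
  "targets": "-0.06 -0.06 0.05 0 0 0 0; -0.11 -0.06 0.09 0 0 0 0; -0.17 -0.06 0.14 0 0 0 0; -0.22 -0.06 0.18 0 0 0 0; -0.22 -0.06 0.18 0 0 0 0; -0.22 -0.06 0.18 0 0 0 0; -0.22 -0.06 0.18 0 0 0 0"
}}

```text
clock: 31.5
tcp_pos: [359.7, 208.6, 256.0]
orientation: [[0.815, -0.001, 0.579], [-0.579, -0.002, 0.815], [-0.0, -1.0, -0.002]]
ft_force: [0.8, 0.0, 0.7]
opening: 0.502
```

```bash
python3 - <<'E'
from h import *
st()
a=manip.grab_frame("top")[0];b=manip.grab_frame("scene")[0]
z=lambda im,x,y,w,h:cv2.resize(im[y:y+h,x:x+w,::-1],(400,300),interpolation=cv2.INTER_CUBIC)
cv2.imwrite('pics/z17.png',np.vstack([np.hstack([z(a,159,171,80,60),z(a,265,205,80,60)]),np.hstack([z(b,214,130,80,60),z(b,239,190,80,60)])]))
for n,im in(("top",a),("scene",b)):
    hsv=cv2.cvtColor(im[:,:,::-1].copy(),cv2.COLOR_BGR2HSV); m=cv2.inRange(hsv,(5,130,120),(22,255,255))
    c,l,s,ce=cv2.connectedComponentsWithStats(m)
    for i in range(1,c):
        if s[i,4]>15 and 200<ce[i][1]<260: print(n,s[i],ce[i])
E
```

```text
t 31.5 p [359.7 208.6 256. ] xyaw -35.39 tilt [-0.    -1.    -0.002] F [0.83 0.01 0.74] M [ 0.018 -0.054  0.037] op 0.502 q [ 0.256  0.225  1.909 -0.002  1.009  0.875]
top [304 231  21  13  80] [314.0125 237.3   ]
scene [483 194  25  16  79] [495.16455696 202.        ]
scene [277 213   5  16  50] [278.98 220.84]
```

View pics/z17.png

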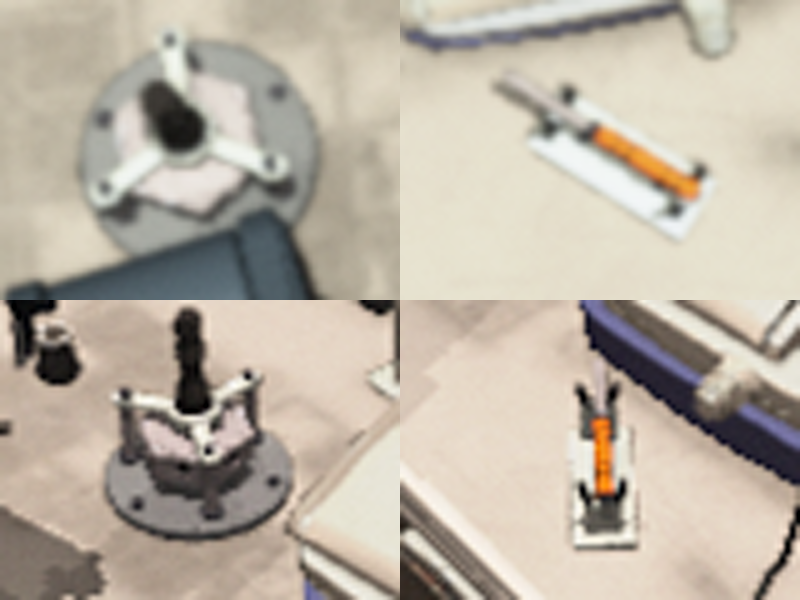

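```bash
python3 -c "
from plant import manip
print(manip.sign_off())"
```

```text
the job is handed in; nothing more can be done
None
```

The ring is tightened past seating, the bar is back in its rest, and the job is handed in at about 31.6 s. No verdict was reported.

- **Turning:** I took the bar to the front hole and turned the ring about 50° clockwise. I then moved to the next hole and felt it seat near 0.3 N m, at roughly 80 to 85° in all.
- **Tightness:** I nipped it up until the torque read between 0.47 N m (contact force times its arm) and 0.57 N m (full moment balance). The two estimates disagree a little. They put the ring about 8 to 13° past seating, well over the 2.5° needed and below the 20° limit. I never drove the bar closer than about 9° to the pillar stop.
- **Bar:** In both cameras its orange handle is within about half a pixel (roughly 1.5 mm) of where it lay at the start, with the tip to the same end. The gripper is open, well clear and shows no contact force.
- **Other tools:** The loupe and lens were never approached. They showed no change in the camera pictures during the work, but I did not measure them again at the end. The pliers I never measured or looked at closely; the arm stayed well away from every pair of pliers visible at the start.
- **Detour:** My first hand orientation over the rest ran the last joint to the end of its range (-2.854 read, range -2.85). I turned the hand half a turn before gripping, with nothing touched.

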